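Wind up the display turntable and take its brake off

ROBOT

A 6-joint arm with a two-finger parallel gripper is mounted at the origin on the work surface. World frame = base frame: x ahead of the robot, y to its left, z up, the work surface at z = 0. Lengths are in m, angles in rad, forces in N, time in s.
With the tool pointing down it reaches from about 0.325 to 0.775 m from the base axis. Payload 5.5 kg.
Tool frame: the origin (TCP) lies at the very end of the fingers, on their centre line; the grasp point (between the pads) lies robot.grasp_offset behind it (robot.grasp_offset is the distance from the TCP to the grasp point, in m); z points along the fingers, y is the line along which they close (so a half turn about z gives the same grasp; the last joint's range is limited). The gripper opens to 85 mm and grips with 20 to 120 N. Pads are 22 mm wide; open, the fingers measure 114 mm over their backs; the gripper's body (76 mm by 85 mm) begins 54 mm behind the grasp point. The pads swing forward as they close: fully open they stand 13 mm farther back than shut.
Start: joints at [-1.169, 0.091, 1.231, -0, 1.82, -0.057], TCP at [0.266, -0.538, 0.208] pointing down, gripper open.
Joint ranges: [-2.87, 2.87], [-0.86, 2.18], [0.17, 2.46], [-1.51, 4.65], [0.06, 2.69], [-2.65, 2.65]. Speed limits (rad/s): [2.57, 2.57, 3.01, 3.14, 3.14, 3.14].

INTERFACE

Orientations are given as a unit quaternion [w, x, y, z].
In Python, from station import robot gives the robot as it stands. The module is installed in compiled form; this text tells all that it offers.
- The arm moves only by the tool apply_moves, never from a script. Its argument "commands" is one flat list of numbers, 5 for each row, row after row: the shift along the tool's x, y, z in mm, then the turn about the tool's z in degrees, then the opening, from 0 (shut) to 1 (fully open). In form: [x, y, z, turn, jaw, x, y, z, turn, jaw, ...]. A call has 1 to 12 rows; each row shifts and turns the commanded pose from where the row before left it, along the tool's axes as they then stand; what a row does not reach is not made up. A row lasts 1/12 s, in which the tool goes at most 41.7 mm and 7.16 degrees, less where a joint would pass 70% of its speed; a pose out of reach is approached as far as the arm can. A call with a gripper value outside its range is refused whole. The fingers move at their own pace and stop on an object; the grip force is fixed at half the most. Time passes only in rows, so rows that do not move let the fingers close. It gives the time, the measured TCP pose, the force, the opening and the grip force at its end, in the units of the state.
- robot.state(): the state, without advancing time (a new reading comes with each control period).
- robot.snapshot(name): name is "scene" or "top" or "wrist"; returns a dict with "image" (384x512x3 uint8, blue, green, red), "fx", "fy", "cx", "cy" (pixels), "extrinsics" (4x4, takes a point from world to camera coordinates). Camera axes: x right, y down, z forward; pixel columns grow to the right and rows downward; lengths in m; the calibration is good to about 2 mm. A picture is of the moment at which its call begins. There is no depth.
- robot.finish_job(): hands the job in; it is judged then, once.
The state is a dict: "clock": time; "qpos": joint angles; "qd": joint speeds; "tau": joint torques, N m; "eef_pos": TCP position; "eef_rot": TCP orientation; "contact_force": force on the tool from outside, world axes, zero at the start; "wrist_torque": the same for the moment, N m; "gripper_width": finger opening in m; "grip_force": force on a finger pad.
Only numpy, scipy, OpenCV 4.12 (cv2) and the standard library are available. Lean on these libraries where they do the work, as an engineer would, in place of code of your own. Each camera call takes 0.05 s, during which the arm holds its last target. There are 200 camera calls.

TASK

Get the spring-driven prop turntable ready to run: wind the steel wing key on its sloping panel clockwise (as you face the panel), a part turn at a time, until the spring is fully wound and the key comes up against its stop. Only then swing the brake lever beside the unit right over, from leaning towards the robot to leaning fully away from it. Leave the bottle, tin, tape, brush, foam offcut and glue gun where they are.

Things in the scene. Friction and masses are not known exactly. Their poses are not given: they have to be found in the camera images.
- unit: turntable unit, fixed: grey box on a 12 mm board. Origin on the table; x front (robot side) to back, y left, z up. Board: x -140 to 180, y -235 to 135 mm. Grey box: x -130 to 170, y +-110 mm, 40 mm high at its front edge; from there its top slopes up at 35 deg (0.61 rad) to 138 mm at x = 10 mm, then is level
- panel_mid (a point): middle of the sloping panel, where the key comes out square to it: x -60, y 0, z 89 mm of the unit. Axes: z out of the panel, leaning 35 deg from vertical towards the robot; x up the slope; y to the left
- table_top (a point): centre of the wooden turntable disc's top face, on the level part of the unit (x 90, y 0, z 164 mm); disc 156 mm across, 14 mm thick. A pale toy tower, 60 mm wide, is fixed on it, left of centre; its top is 210 mm above the table
- key_grip (a point): centre of the steel key's wing, on the key's axis, 46 mm out from the panel. Axes turn with the key: z along its axis, out of the panel; x along the wing; y through its thickness. The wing is a flat plate 68 mm long (x), 12 mm thick (y), 32 mm high (z) with round ends, on a 12 mm round shank that runs 30 mm down to the panel
- key (a joint): winding of the key, rad: 0 run down, 4.7 fully wound against the stop; grows as the key turns clockwise seen from outside the panel. Starts partly wound, stays where it is left and needs 0.1 to 0.2 N m, more as the spring tightens. At 0 the x of key_grip points straight up the slope
- brake_tip (a point): centre of the black ball (26 mm across) on the end of the brake lever, a steel rod 10 mm thick to the right of the grey box. Pivot at x -30, y -185, z 34 mm of the unit, on a dark block 70 x 50 mm, 25 mm high; the ball is 90 mm from the pivot
- brake (a joint): angle of the brake lever, rad: 0 is brake on, leaning 29 deg to the unit's -x (towards the robot); 1.0 is brake fully off, leaning 29 deg to +x. Stays where it is left
- glue_bottle: bystander: white bottle, 60 mm across, 150 mm high, standing; origin under its centre
- tin: bystander: steel can, 70 mm across, 110 mm high, standing; origin under its centre
- tape: bystander: roll of tape lying flat, 110 mm across, 48 mm high; origin under its centre
- brush: bystander: brush 190 mm long lying along its x; origin under its middle
- offcut: bystander: dark ridged foam offcut, 120 x 75 mm, 29 mm high; origin under its centre
- glue_gun: bystander: black glue gun lying on its side, about 180 x 120 mm, 35 mm high; origin under its barrel

How it is judged:
By the outcome, as a careful person would: the job done as asked, in the order asked, and still so for the second after the job is handed in, with the robot touching nothing.
It also fails if it takes over 72 s, if anything falls off the work surface, if the arm or the gripper's body presses on something with over 40 N, if the wrist force passes 120 N, or if a joint passes its speed limit or range.

## Working session

There is one attempt and no reset: what is moved stays moved. The work goes in short steps, Python scripts to look and compute and a tool call to move; the robot and the scene stay as the last step left them, time stands still between calls to the robot, and variables do not carry over. Pictures are saved under pics/ and viewed, at most 10 in all, crops included, and the job is handed in when it is done.

Besides the shell and the picture viewer there is one more tool, called after "Request:" as a command line: name --argument value ..., lists and objects as JSON in quotes. apply_moves: Moves the arm, as the interface text tells. Its arguments: {"type":"object","properties":{"commands":{"type":"array"}},"required":["commands"]}

```bash
mkdir -p pics
python3 - <<'E'
from station import robot
import cv2,numpy as np,pickle
d={}
for n in("scene","top","wrist"):
    s=robot.snapshot(n);d[n]=s;cv2.imwrite(f"pics/{n}0.png",s["image"])
    print(n,s["fx"],s["cx"],s["cy"],np.round(s["extrinsics"],3).tolist())
pickle.dump(d,open("s0.pkl","wb"))
a=np.hstack([cv2.resize(d[n]["image"],(400,300)) for n in("scene","wrist")])
cv2.imwrite("pics/a.png",a)
cv2.imwrite("pics/top_b.png",cv2.resize(d["top"]["image"],(800,600)))
print(robot.state(),robot.grasp_offset)
E
```

```text
scene 411.6197402863744 256.9667246883927 189.25000558121044 [[0.299, 0.954, -0.011, -0.155], [0.558, -0.184, -0.809, -0.197], [-0.774, 0.236, -0.588, 1.607], [0.0, 0.0, 0.0, 1.0]]
top 399.221646671465 250.5317652370953 190.64309043114494 [[0.009, -1.0, 0.026, -0.026], [-0.998, -0.01, -0.062, 0.557], [0.062, -0.025, -0.998, 1.028], [0.0, 0.0, 0.0, 1.0]]
wrist 274.3204648650064 251.39722069103442 190.55253564530616 [[0.443, -0.897, -0.001, -0.599], [-0.861, -0.426, 0.278, -0.036], [-0.25, -0.123, -0.961, 0.378], [0.0, 0.0, 0.0, 1.0]]
{'clock': 0.15, 'qpos': array([-1.16873682e+00,  9.16909786e-02,  1.23161555e+00, -2.61342004e-05,
        1.81979932e+00, -5.67370010e-02]), 'qd': array([-0.00037763, -0.00115433, -0.00425261, -0.00019069, -0.00112452,
        0.00059148]), 'tau': array([ 2.89550881e-03, -4.59372568e+01, -4.18526602e+01,  2.32632976e-05,
        9.61673039e-03,  1.88083405e-06]), 'eef_pos': array([ 0.26559361, -0.53773537,  0.20680407]), 'eef_rot': array([-7.43167532e-04,  9.73803855e-01,  2.27388389e-01, -1.42464450e-04]), 'contact_force': array([-0.13857314,  0.62929533,  0.34966333]), 'wrist_torque': array([ 0.00338871, -0.02408773, -0.05920174]), 'grip_force': 0.0, 'gripper_width': 0.08532038459348121} 0.0187
```

View pics/top_b.png

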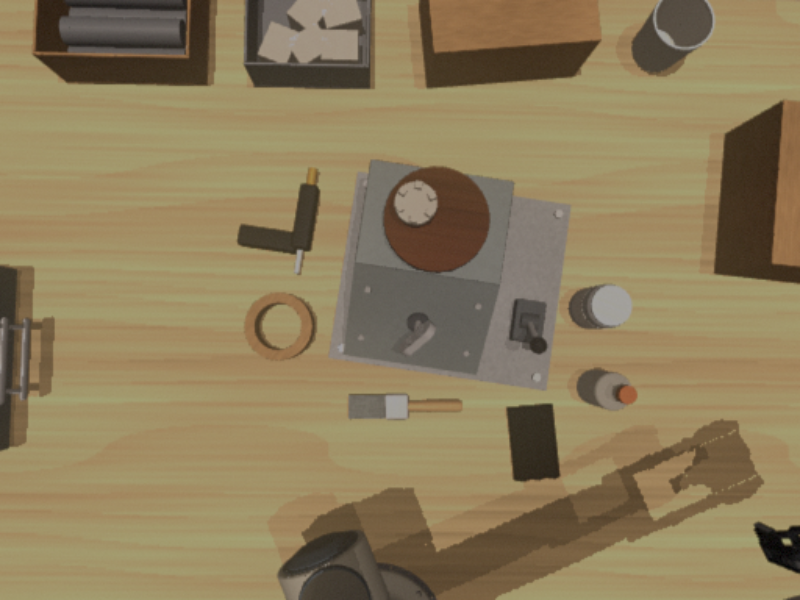

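View pics/scene0.png

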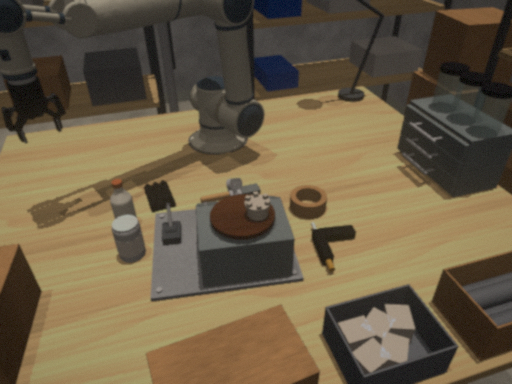

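The top view shows the unit rotated slightly, the key at about (415,335) and the lever ball at (538,345) in the 800x600 picture. The scene view sees the unit from behind. I'll enlarge both.

Run:
```python
import cv2,pickle
d=pickle.load(open("s0.pkl","rb"))
cv2.imwrite("pics/tc.png",cv2.resize(d["top"]["image"][98:252,200:380],None,fx=3.89,fy=3.89,interpolation=cv2.INTER_CUBIC))
cv2.imwrite("pics/sc.png",cv2.resize(d["scene"]["image"][170:300,140:310],None,fx=4,fy=4,interpolation=cv2.INTER_CUBIC))
```

```text
(no output)
```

View pics/tc.png

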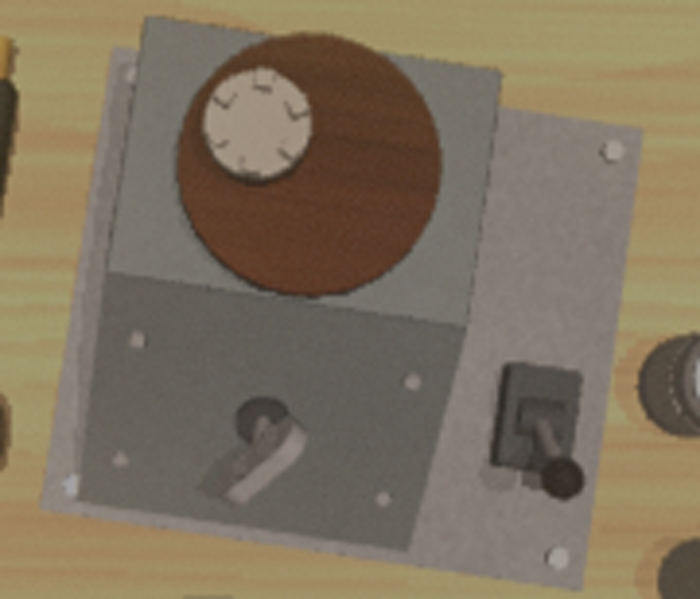

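View pics/sc.png

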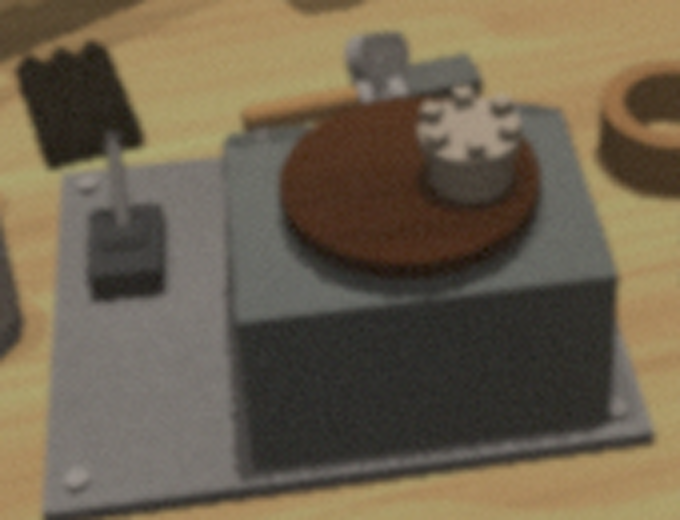

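Both enlarged views show board and box corners clearly. In the top crop the key's outer edge is the light stripe from about (232,497) to (300,440), and the ball is at (563,478). In the scene crop the key's top is at about (378,50). Next I fit the unit's pose from both views.

```bash
cat > h.py <<'E'
import numpy as np,cv2
from scipy.optimize import least_squares
from scipy.spatial.transform import Rotation as R
def proj(s,P):
    E=s["extrinsics"];P=np.atleast_2d(P)@E[:3,:3].T+E[:3,3]
    return np.c_[s["fx"]*P[:,0]/P[:,2]+s["cx"],s["fy"]*P[:,1]/P[:,2]+s["cy"]]
def ray(s,uv):
    E=s["extrinsics"];d=E[:3,:3].T@np.array([(uv[0]-s["cx"])/s["fx"],(uv[1]-s["cy"])/s["fy"],1])
    return -E[:3,:3].T@E[:3,3],d/np.linalg.norm(d)
def W(p,P): # unit mm -> world m
    return R.from_euler("z",p[3]).apply(np.atleast_2d(P)/1e3)+p[:3]
s35,c35=np.sin(np.radians(35)),np.cos(np.radians(35))
MID=np.array([-60,0,89.]);AX=np.array([-s35,0,c35]);UP=np.array([c35,0,s35]);LF=np.array([0,1.,0])
E
python3 - <<'E'
from h import *
import pickle
d=pickle.load(open("s0.pkl","rb"))
T=[((-140,135,12),(41,510)),((-140,-235,12),(582,590)),((180,-235,12),(642,128)),((170,-110,138),(500,72)),((170,110,138),(146,16)),((10,-110,138),(465,327)),((10,110,138),(108,272)),((-130,110,40),(78,500)),((-130,-110,40),(409,550)),((90,0,164),(309,164))]
S=[((180,-235,12),(47,515)),((-140,-235,12),(65,178)),((180,135,12),(652,437)),((170,-110,138),(240,322)),((170,110,138),(615,277)),((10,-110,138),(226,140)),((10,110,138),(562,112))]
tp=np.array([p for p,_ in T],float);tu=(np.array([u for _,u in T])+.5)/3.89-.5+[200,98]
sp=np.array([p for p,_ in S],float);su=(np.array([u for _,u in S])+.5)/4-.5+[140,170]
f=lambda p:np.r_[(proj(d["top"],W(p,tp))-tu).ravel(),(proj(d["scene"],W(p,sp))-su).ravel()]
r=least_squares(f,[.5,0,0,-.15],loss="soft_l1");p=r.x
print(p.round(4));print(f(p).reshape(-1,2).round(1).tolist())
np.save("unit.npy",p)
# key
tc=lambda P:((proj(d["top"],W(p,P))-[200,98]+.5)*3.89-.5).round(0).tolist()
sc=lambda P:((proj(d["scene"],W(p,P))-[140,170]+.5)*4-.5).round(0).tolist()
print("key outer face top/scene",tc(MID+62*AX),sc(MID+62*AX))
for a in range(20,90,10):
    a_=np.radians(a);x=np.cos(a_)*UP-np.sin(a_)*LF
    print(a,tc([MID+62*AX+30*x,MID+62*AX-30*x]))
print("grip",W(p,MID+46*AX),"axis",R.from_euler("z",p[3]).apply(AX))
for b in(-.506,-.3,0):
    B=np.array([-30+90*np.sin(b),-185,34+90*np.cos(b)]);print("ball",tc(B),sc(B),W(p,B))
E
```

```text
[ 0.5762 -0.0683 -0.0013 -0.1401]
[[-0.5, 0.1], [-0.2, 0.3], [0.1, 0.1], [0.6, -0.7], [-0.6, -0.6], [0.3, 0.6], [-1.2, 0.6], [-0.5, 0.6], [-0.4, 0.4], [-0.1, -0.3], [-1.4, 0.7], [-1.1, -0.5], [0.8, -0.5], [-1.4, 0.7], [1.4, 0.1], [-1.0, 2.1], [0.1, -0.2]]
key outer face top/scene [[260.0, 477.0]] [[375.0, 36.0]]
20 [[285.0, 440.0], [235.0, 512.0]]
30 [[292.0, 445.0], [228.0, 508.0]]
40 [[298.0, 450.0], [222.0, 503.0]]
50 [[303.0, 456.0], [217.0, 497.0]]
60 [[307.0, 463.0], [213.0, 490.0]]
70 [[310.0, 470.0], [210.0, 484.0]]
80 [[310.0, 477.0], [209.0, 476.0]]
grip [[ 0.49062836 -0.05621694  0.1253426 ]] axis [-0.56795905  0.08007773  0.81915204]
ball [[560.0, 485.0]] [[109.0, 114.0]] [[ 0.47743839 -0.241187    0.11138373]]
ball [[567.0, 458.0]] [[107.0, 121.0]] [[ 0.49429625 -0.24356382  0.11864189]]
ball [[574.0, 415.0]] [[106.0, 140.0]] [[ 0.52063259 -0.24727704  0.12266161]]
```

Request:
apply_moves --commands '[0,0,-5,6.9,0,0,0,-5,6.9,0,0,0,-5,6.9,0,0,0,-5,6.9,0,0,0,-5,6.7,0,11,-40,0,0,0,11,-40,0,0,0,11,-40,0,0,0,11,-40,0,0,0,11,-40,0,0,0,11,-40,0,0,0,11,-40,0,0,0]'

```text
clock: 1.15
eef_pos: [0.3812, -0.2695, 0.2325]
eef_rot: [-0.0, 0.998, -0.07, 0.0]
contact_force: [0.4, -0.2, 0.2]
gripper_width: -0.0004
grip_force: 0.0
```

Request:
apply_moves --commands '[11,-40,0,0,0,11,-40,0,0,0,11,-40,0,0,0,11,-40,0,0,0,5,-38,0,0,0,0,0,0,0,0]'

```text
clock: 1.65
eef_pos: [0.4582, -0.0761, 0.2323]
eef_rot: [-0.002, 0.998, -0.066, -0.0]
contact_force: [-0.2, 0.1, 0.3]
gripper_width: -0.0003
grip_force: 0.0
```

```bash
cat >> h.py <<'E'
def where(st):
    p=np.load("unit.npy");e=st["eef_pos"]-p[:3];q=st["eef_rot"]
    u=R.from_euler("z",-p[3]).apply(e)*1e3
    M=R.from_quat(np.r_[q[1:],q[0]]).as_matrix()
    f=R.from_euler("z",-p[3]).apply(st["contact_force"])
    print("t%.2f"%st["clock"],"unit",u.round(1),"yaw rel",np.degrees(np.arctan2(M[1,0],M[0,0])-p[3]).round(1),"F",f.round(1),"w",round(st["gripper_width"],4),"q",st["qpos"].round(2))
    return u
E
python3 - <<'E'
from h import *
from station import robot
import pickle
where(robot.state())
s=robot.snapshot("wrist");pickle.dump(s,open("w1.pkl","wb"))
cv2.imwrite("pics/w1.png",cv2.resize(s["image"],(800,600),interpolation=cv2.INTER_CUBIC))
p=np.load("unit.npy");k=800/512
for n,P in(("outer",MID+62*AX),("base",MID),("tcp",None)):
    P=W(p,P) if P is not None else robot.state()["eef_pos"]
    print(n,(proj(s,P)*k).round())
for a in range(20,70,10):
    a_=np.radians(a);x=np.cos(a_)*UP-np.sin(a_)*LF
    print(a,(proj(s,W(p,[MID+62*AX+34*x,MID+62*AX-34*x]))*k).round().tolist())
E
```

```text
t1.65 unit [-115.7  -24.3  233.7] yaw rel 0.5 F [-0.2  0.1  0.3] w -0.0003 q [-0.24 -0.27  1.52  0.    1.88  1.46]
outer [[355. 258.]]
base [[361. 195.]]
tcp [[402. 350.]]
20 [[373.0, 218.0], [341.0, 291.0]]
30 [[382.0, 222.0], [333.0, 289.0]]
40 [[391.0, 226.0], [325.0, 285.0]]
50 [[398.0, 232.0], [317.0, 281.0]]
60 [[404.0, 238.0], [311.0, 276.0]]
```

View pics/w1.png

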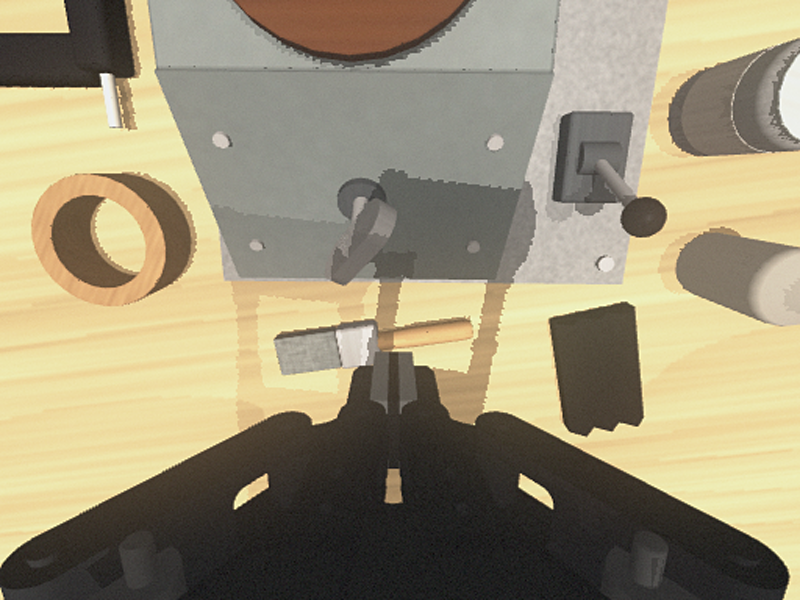

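The wrist view shows the key's boss at (361,193), as predicted. The wing runs from about (390,205) to (345,283), the ball is at (643,216), and the shut fingertips are at (393,360). I'll enlarge the key.

Run:
```python
from h import *
import pickle
s=pickle.load(open("w1.pkl","rb"));p=np.load("unit.npy")
x0,y0=190,100;k=8
im=cv2.resize(s["image"][y0:y0+70,x0:x0+90],None,fx=k,fy=k,interpolation=cv2.INTER_CUBIC)
for a,c in((25,(0,255,0)),(40,(0,0,255))):
    a=np.radians(a);x=np.cos(a)*UP-np.sin(a)*LF;y=np.sin(a)*UP+np.cos(a)*LF
    for h in(62,30):
        q=proj(s,W(p,[MID+h*AX+i*x*34+j*y*6 for i,j in((1,1),(1,-1),(-1,-1),(-1,1))]))
        cv2.polylines(im,[((q-[x0,y0]+.5)*k-.5).astype(int)],True,c,1)
cv2.imwrite("pics/w1k.png",im)
```

```text
(no output)
```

View pics/w1k.png

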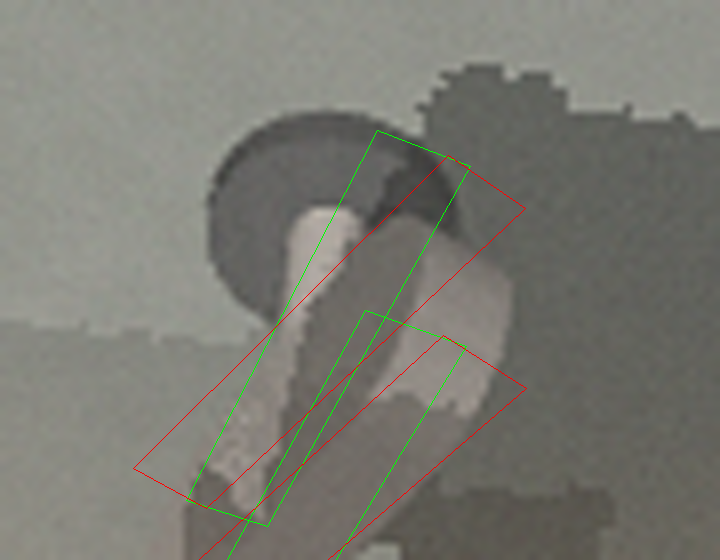

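The crop cut the key off at the bottom, so I'll take a taller one.

Run:
```python
from h import *
import pickle
s=pickle.load(open("w1.pkl","rb"));p=np.load("unit.npy")
x0,y0=195,105;k=7
im=cv2.resize(s["image"][y0:y0+82,x0:x0+80],None,fx=k,fy=k,interpolation=cv2.INTER_CUBIC)
im=cv2.convertScaleAbs(im,alpha=1.6,beta=-60)
a=np.radians(35);x=np.cos(a)*UP-np.sin(a)*LF;y=np.sin(a)*UP+np.cos(a)*LF
q=proj(s,W(p,[MID+62*AX+i*x*34+j*y*6 for i,j in((1,1),(1,-1),(-1,-1),(-1,1))]))
cv2.polylines(im,[((q-[x0,y0]+.5)*k-.5).astype(int)],True,(0,0,255),1)
cv2.imwrite("pics/w1m.png",im)
```

```text
(no output)
```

View pics/w1m.png

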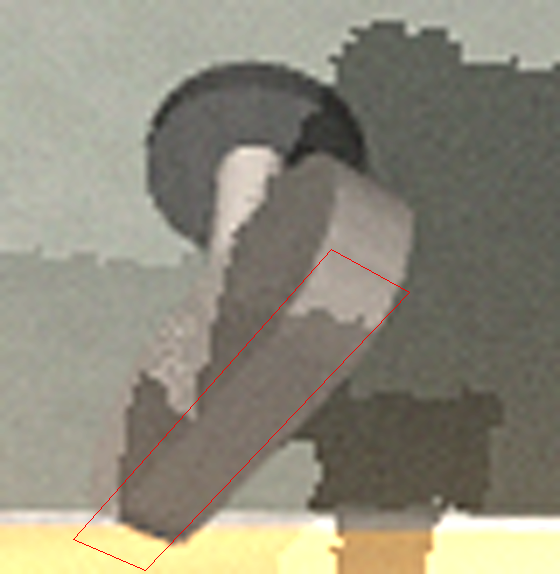

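The outline fits the model at key angle ≈35° modulo 180°, since the wing's round ends explain the corners. The tool can only turn about the vertical, so I'll push the wing with shut fingers as a post. Now I'll work out the arc.

```bash
cat >> h.py <<'E'
def post(deg,gap=0,rc=23,h=42):
    a=np.radians(deg);S,C=np.sin(a),np.cos(a)
    e=C*UP-S*LF;n=S*UP+C*LF
    corner=np.array([-11,-8*np.sign(C+1e-9),0])
    return MID+h*AX+(rc-e@corner)*e+(6-n@corner+gap-(h-(h)))*n
def moves(cur,pts):
    for l,q in pts:
        dd=q-cur;print(l,q.round(1),"move",np.round([dd[0],-dd[1],-dd[2]],1));cur=q
E
python3 - <<'E'
from h import *
from station import robot
c=where(robot.state())
g=post(35,10)
moves(c,[("above",g+[0,0,60]),("down",g)]+[(a,post(a)) for a in range(35,176,10)])
E
```

```text
t1.70 unit [-115.9  -27.2  233.7] yaw rel 0.4 F [-0.6 -0.6 -0. ] w -0.0002 q [-0.24 -0.27  1.52  0.    1.88  1.46]
above [-53.8   7.9 204.6] move [ 62.1 -35.1  29. ]
down [-53.8   7.9 144.6] move [ 0. -0. 60.]
35 [-58.5  -0.3 141.4] move [-4.7  8.2  3.3]
45 [-59.9  -4.  140.3] move [-1.5  3.7  1. ]
55 [-61.9  -7.4 139. ] move [-2.   3.4  1.4]
65 [-64.3 -10.3 137.3] move [-2.4  2.9  1.7]
75 [-67.1 -12.7 135.3] move [-2.8  2.4  2. ]
85 [-70.2 -14.4 133.2] move [-3.1  1.7  2.2]
95 [-73.5 -31.4 130.9] move [-3.3 17.   2.3]
105 [-76.8 -31.8 128.5] move [-3.4  0.3  2.4]
115 [-80.2 -31.4 126.1] move [-3.4 -0.4  2.4]
125 [-83.5 -30.3 123.8] move [-3.3 -1.1  2.3]
135 [-86.6 -28.5 121.7] move [-3.1 -1.8  2.1]
145 [-89.3 -26.1 119.7] move [-2.8 -2.4  1.9]
155 [-91.7 -23.2 118.1] move [-2.4 -2.9  1.7]
165 [-93.6 -19.7 116.7] move [-1.9 -3.4  1.4]
175 [-95.  -16.  115.7] move [-1.4 -3.8  1. ]
```

```bash
sed -i 's/(rc-e@corner)\*e+(6-n@corner+gap-(h-(h)))\*n/(rc-e@(corner*[1,0,1]))*e+(6-n@corner+gap)*n/' h.py
python3 - <<'E'
from h import *
c=np.array([-115.9,-27.2,233.7])
g=post(35,10)
moves(c,[("above",g+[0,0,60]),("down",g)]+[(a,post(a)) for a in range(35,186,10)])
E
```

```text
above [-50.7   5.3 206.8] move [ 65.2 -32.5  26.9]
down [-50.7   5.3 146.8] move [ 0. -0. 60.]
35 [-55.4  -2.9 143.5] move [-4.7  8.2  3.3]
45 [-56.6  -8.  142.6] move [-1.3  5.1  0.9]
55 [-58.8 -12.8 141.1] move [-2.2  4.7  1.5]
65 [-61.8 -16.9 139. ] move [-3.   4.1  2.1]
75 [-65.4 -20.1 136.5] move [-3.7  3.2  2.6]
85 [-69.6 -22.3 133.5] move [-4.2  2.2  2.9]
95 [-72.9 -23.5 131.2] move [-3.3  1.2  2.3]
105 [-75.2 -24.3 129.6] move [-2.3  0.8  1.6]
115 [-77.7 -24.8 127.9] move [-2.5  0.5  1.8]
125 [-80.4 -24.9 126. ] move [-2.7  0.1  1.9]
135 [-83.3 -24.5 124. ] move [-2.9 -0.4  2. ]
145 [-86.2 -23.5 121.9] move [-3.  -1.   2.1]
155 [-89.2 -21.7 119.8] move [-3.  -1.7  2.1]
165 [-92.  -19.2 117.9] move [-2.8 -2.5  2. ]
175 [-94.5 -15.9 116.1] move [-2.5 -3.3  1.7]
185 [-96.5 -11.9 114.7] move [-2.  -4.   1.4]
```

Request:
apply_moves --commands '[33,-16,5,0,0,32,-16,5,0,0,0,0,17,0,0,0,0,0,0,0,0,0,20,0,0,0,0,20,0,0,0,0,20,0,0,0,0,0,0,0,0,0,0,0,0]'

```text
clock: 2.45
eef_pos: [0.5248, -0.0606, 0.1457]
eef_rot: [0.0, 0.998, -0.071, -0.001]
contact_force: [-0.2, 0.2, -0.3]
gripper_width: 0.0004
grip_force: 0.0
```

Run:
```python
from h import *
from station import robot
where(robot.state())
s=robot.snapshot("wrist");im=s["image"]
cv2.imwrite("pics/w2.png",cv2.resize(im,(800,600)))
```

```text
t2.45 unit [-51.9   0.5 147.1] yaw rel -0.1 F [-0.2  0.2 -0.3] w 0.0004 q [-0.18 -0.1   1.53 -0.    1.71  1.53]
```

View pics/w2.png

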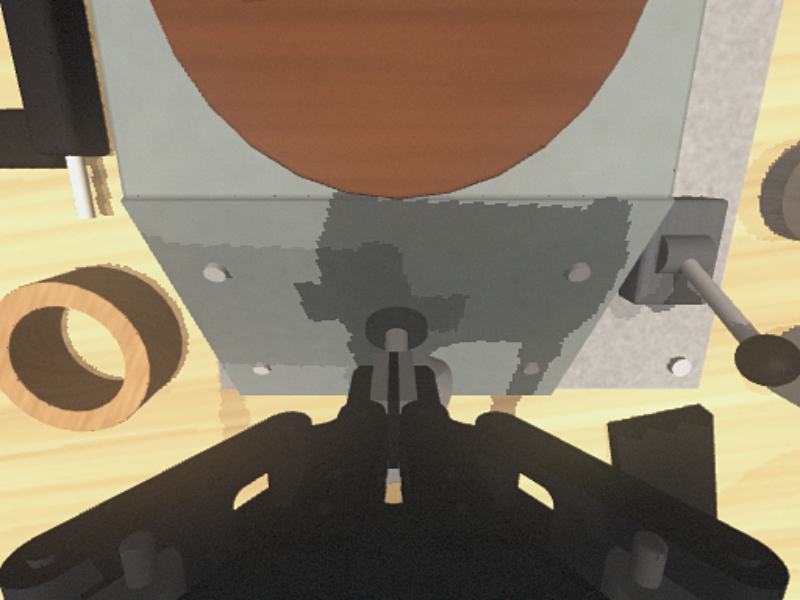

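The fingertips at (393,360) are just left of and upslope of the wing, whose right end shows at (438,375), with no contact. I'll start pushing.

Request:
apply_moves --commands '[-1.8,3.4,1.5,0,0,-1.7,3.3,1.5,0,0,-1.7,3.3,1.5,0,0,-1.7,3.3,1.5,0,0,-1.5,2.1,1,0,0,-1.5,2,1.1,0,0,-1.8,1.6,1.3,0,0,-1.9,1.6,1.3,0,0]'

```text
clock: 3.17
eef_pos: [0.5094, -0.0782, 0.1348]
eef_rot: [-0.0, 0.998, -0.07, -0.0]
contact_force: [0.1, 0.0, -0.3]
gripper_width: -0.0
grip_force: 0.0
```

Run:
```python
from h import *
from station import robot
s=robot.state();where(s);print(s["wrist_torque"].round(2))
```

```text
t3.17 unit [-64.7 -19.2 136.2] yaw rel 0.0 F [ 0.1  0.  -0.3] w -0.0 q [-0.22 -0.14  1.59  0.    1.69  1.49]
[-0.04  0.    0.08]
```

```bash
cat >> h.py <<'E'
def mosaic(name):
    from station import robot
    w=robot.snapshot("wrist")["image"][190:280,180:330];t=robot.snapshot("top")["image"][150:240,210:360]
    s=robot.snapshot("scene")["image"][165:215,180:280]
    f=lambda i,sz:cv2.resize(i,sz,interpolation=cv2.INTER_CUBIC)
    cv2.imwrite(name,np.vstack([np.hstack([f(w,(400,240)),f(t,(400,240))]),np.hstack([f(s,(640,320)),np.zeros((320,160,3),np.uint8)])]))
E
python3 -c "
from h import *
mosaic('pics/m1.png')"
```

```text
(no output)
```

View pics/m1.png

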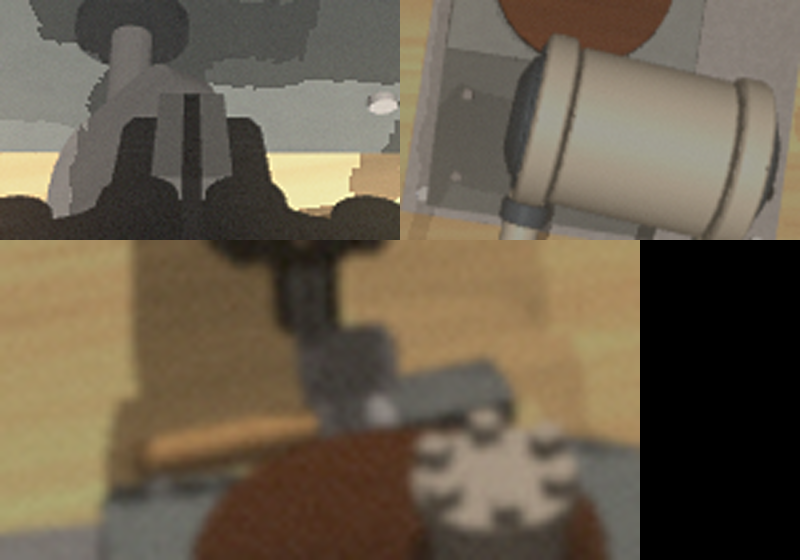

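The wrist view shows the post, tip at (190,95), against the upslope face of the wing, which has turned to roughly 60–75°. So the pushing works. I'll continue in smaller steps and watch the force.

Request:
apply_moves --commands '[-1.4,0.8,1,0,0,-1.4,0.7,1,0,0,-1.4,0.7,0.9,0,0]'

```text
clock: 3.57
eef_pos: [0.505, -0.0796, 0.1319]
eef_rot: [-0.0, 0.998, -0.07, -0.0]
contact_force: [0.8, 0.5, -0.2]
gripper_width: -0.0003
grip_force: 0.0
```

Request:
apply_moves --commands '[-1.1,0.4,0.8,0,0,-1.1,0.4,0.8,0,0]'

```text
clock: 3.73
eef_pos: [0.5027, -0.0801, 0.1304]
eef_rot: [-0.0, 0.998, -0.07, -0.0]
contact_force: [0.7, 0.9, -0.3]
gripper_width: -0.0001
grip_force: 0.0
```

Request:
apply_moves --commands '[-1.1,0.4,0.7,0,0,-0.8,0.3,0.5,0,0]'

```text
clock: 3.9
eef_pos: [0.5007, -0.0806, 0.1292]
eef_rot: [-0.0, 0.998, -0.07, -0.0]
contact_force: [0.1, 0.4, -0.5]
gripper_width: 0.0002
grip_force: 0.0
```

Run:
```python
from h import *
from station import robot
import pickle
st=robot.state();s=robot.snapshot("wrist");p=np.load("unit.npy");where(st)
E=s["extrinsics"];sh=np.array([0.5094,-0.0782,0.1348])-st["eef_pos"]
s1=dict(s);E1=E.copy();E1[:3,3]-=E[:3,:3]@sh;s1["extrinsics"]=E1
f=lambda P:((proj(s1,W(p,P))-[180,190])*2.667).round().tolist()
print("base",f(MID),"tip",f((where(dict(st,eef_pos=np.array([0.5094,-0.0782,0.1348]))))))
t=np.linspace(0,2*np.pi,60)
for a in(35,50,60,70,80,90):
    a_=np.radians(a);x=np.cos(a_)*UP-np.sin(a_)*LF;y=np.sin(a_)*UP+np.cos(a_)*LF
    pts=[MID+(46+16*np.sin(u))*AX+(18*np.sign(np.cos(u))+16*np.cos(u))*x+6*y for u in t]
    q=np.array(f(pts));print(a,"left",q[q[:,0].argmin()],"right",q[q[:,0].argmax()],"top",q[q[:,1].argmin()])
```

```text
t3.90 unit [-73.  -22.7 130.5] yaw rel 0.0 F [ 0.   0.4 -0.5] w 0.0002 q [-0.23 -0.16  1.62 -0.    1.69  1.48]
t3.90 unit [-64.7 -19.1 136.1] yaw rel 0.0 F [ 0.   0.4 -0.5] w 0.0002 q [-0.23 -0.16  1.62 -0.    1.69  1.48]
base [[130.0, 14.0]] tip [[194.0, 89.0]]
35 left [ 42. 208.] right [174.  88.] top [157.  54.]
50 left [ 19. 198.] right [207.  99.] top [172.  62.]
60 left [  6. 185.] right [224. 108.] top [178.  68.]
70 left [ -4. 175.] right [237. 118.] top [188.  74.]
80 left [-10. 165.] right [246. 129.] top [189.  81.]
90 left [-13. 155.] right [251. 140.] top [55. 87.]
```

```bash
cat >> h.py <<'E'
def asc(im,x0,x1,y0,y1,sx=2,sy=3):
    g=cv2.cvtColor(im,cv2.COLOR_BGR2GRAY)[y0:y1,x0:x1];hsv=cv2.cvtColor(im,cv2.COLOR_BGR2HSV)[y0:y1,x0:x1]
    g=cv2.resize(g,((x1-x0)//sx,(y1-y0)//sy),interpolation=cv2.INTER_AREA);S=cv2.resize(hsv[...,1],(g.shape[1],g.shape[0]),interpolation=cv2.INTER_AREA)
    ramp="@#%*+=-:. "
    for j in range(g.shape[0]):print("%3d "%(y0+j*sy)+"".join("w" if S[j,i]>75 and g[j,i]>110 else ramp[min(9,int(g[j,i])*10//220)] for i in range(g.shape[1])))
E
python3 - <<'E'
from h import *
from station import robot
import pickle
st=robot.state();s=robot.snapshot("wrist");pickle.dump(s,open("w3.pkl","wb"));p=np.load("unit.npy")
asc(s["image"],180,320,170,275)
f=lambda P:(proj(s,W(p,P))).round().tolist()
print("base",f(MID),"tip",proj(s,st["eef_pos"]).round())
t=np.linspace(0,2*np.pi,60)
for a in(35,50,60,70,80,90):
    a_=np.radians(a);x=np.cos(a_)*UP-np.sin(a_)*LF;y=np.sin(a_)*UP+np.cos(a_)*LF
    pts=[MID+(46+16*np.sin(u))*AX+(18*np.sign(np.cos(u))+16*np.cos(u))*x+6*y for u in t]
    q=np.array(f(pts));print(a,"left",q[q[:,0].argmin()],"right",q[q[:,0].argmax()],"top",q[q[:,1].argmin()])
E
```

```text
170 -----------=+***************************++++++++++++++++++++++++++++++
173 -----------=****************************++++++++++++++++++++++++++++++
176 ------------+*****%%%%%%%%**************++++++++++++++++++++++++++++++
179 ---------=--=*%%%%%%%%%%%%%%%%**********++++++++++++++++++++++++++++++
182 ----=****+++*%%%%%%%%%%%%%%%%%%%*********+++++++++++++++++++++++++++++
185 ----=+******%%%%%%%%%%%%%%%%%%%%*********+++++++++++++++++++++++++++++
188 -----+*****%%%%%%%%%%%%%%%%%%%%%%*********++++++++++++++++++++++++++++
191 -----=*****%%%%%%%*+++++*%%%%%%%%***************************++++++++++
194 ------=****%%%%%%%++===++*%%%%%%%***************************++++++++++
197 ------=+****%%%%%%++===++*%%%%%%%*************************++++++++++++
200 -------+*****%%%%*++==+++*%%%%%%**************************++++++++++++
203 --------+****+*%%*++===++***%%***************************+++++++++++++
206 -----------===--=++==+=+++++++***************************+++++++++++++
209 -----------------+++=+++++++++++************************++++++++++++++
212 ---------------=+++=++++++++++++++++****++++++
[... 1188 characters left out ...]
%%%%+%#%%%%%%%%%%%=            wwwww
263 w+*****+=-++++++++*%%#%%%%%%#####*%%%%%%%%%%%%%%%%%%%wwwwwwwwwww+*****
266 %%%%%%%%%++++++++*#%%%###%########%%%%#%%%%%%%%%%%%%%%+wwww+++*%%%%%%%
269 %%%%%%%%%%+++**%%%%%%%#%##########%%%%###%%%%%%%%%%%%%%%%**++w%%%%%%%%
272 %%%%%%%%%%%%%%%%%%%%%%############%%%%###%#%%#%%%%%%%%%%%%%%%%%%%%%%%%
base [[223.0, 187.0]] tip [[253. 223.]]
35 left [189. 267.] right [239. 213.] top [231. 201.]
50 left [180. 261.] right [252. 218.] top [239. 204.]
60 left [174. 253.] right [259. 222.] top [239. 207.]
70 left [170. 249.] right [264. 226.] top [245. 209.]
80 left [168. 249.] right [268. 230.] top [246. 212.]
90 left [166. 241.] right [270. 235.] top [189. 215.]
```

The text map shows the wing still at about 35°. The post slipped round the wing's end because it sat too far out, so I'll go back over the top and push nearer the axis.

```bash
cat >> h.py <<'E'
def post(deg,gap=0,rc=20,h=42):
    a=np.radians(deg);S,C=np.sin(a),np.cos(a)
    return MID+h*AX+rc*(C*UP-S*LF)+(6+9*abs(S)+8*abs(C)+gap)*(S*UP+C*LF)
E
python3 - <<'E'
from h import *
c=np.array([-73,-22.7,130.5])
g=post(35,5)
moves(c,[("up",c+[0,0,50]),("above",g+[0,0,50-16]),("down",g)]+[(a,post(a)) for a in range(35,206,10)])
E
```

```text
up [-73.  -22.7 180.5] move [  0.  -0. -50.]
above [-60.    7.1 174.3] move [ 13.  -29.8   6.2]
down [-60.    7.1 140.3] move [ 0. -0. 34.]
35 [-62.3   3.  138.6] move [-2.3  4.1  1.6]
45 [-62.1  -1.4 138.8] move [ 0.3  4.4 -0.2]
55 [-62.6  -6.1 138.4] move [-0.6  4.7  0.4]
65 [-64.1 -10.7 137.4] move [-1.5  4.6  1.1]
75 [-66.6 -15.  135.7] move [-2.4  4.3  1.7]
85 [-69.9 -18.6 133.4] move [-3.3  3.6  2.3]
95 [-72.7 -21.3 131.4] move [-2.9  2.7  2. ]
105 [-75.1 -23.7 129.7] move [-2.3  2.4  1.6]
115 [-78.  -25.5 127.7] move [-2.9  1.9  2.1]
125 [-81.4 -26.7 125.3] move [-3.4  1.1  2.4]
135 [-85.2 -26.9 122.6] move [-3.8  0.2  2.7]
145 [-89.2 -26.  119.8] move [-4.  -0.9  2.8]
155 [-93.  -23.9 117.1] move [-3.8 -2.1  2.7]
165 [-96.5 -20.7 114.7] move [-3.5 -3.2  2.4]
175 [-99.4 -16.4 112.7] move [-2.8 -4.2  2. ]
185 [-101.5  -13.   111.2] move [-2.1 -3.5  1.5]
195 [-103.3  -10.3  109.9] move [-1.9 -2.6  1.3]
205 [-104.8   -7.   108.9] move [-1.5 -3.3  1.1]
```

Request:
apply_moves --commands '[0,0,-25,0,0,0,0,-25,0,0,0,0,0,0,0,7,-15,3,0,0,6,-15,3,0,0,0,0,0,0,0,0,0,17,0,0,0,0,17,0,0,0,0,0,0,0]'

```text
clock: 4.75
eef_pos: [0.5162, -0.0527, 0.1354]
eef_rot: [-0.0, 0.998, -0.07, -0.003]
contact_force: [-1.2, 0.4, -1.2]
gripper_width: -0.0
grip_force: 0.0
```

Request:
apply_moves --commands '[-1.1,2,0.8,0,0,-1.1,2.1,0.8,0,0,0.1,2.2,-0.1,0,0,0.2,2.2,-0.1,0,0]'

```text
clock: 5.08
eef_pos: [0.5152, -0.0614, 0.1392]
eef_rot: [0.0, 0.998, -0.07, 0.001]
contact_force: [-0.1, 1.2, -0.2]
gripper_width: -0.0001
grip_force: 0.0
```

Request:
apply_moves --commands '[-0.3,2.3,0.2,0,0,-0.3,2.4,0.2,0,0,-0.7,2.3,0.5,0,0,-0.8,2.3,0.6,0,0]'

```text
clock: 5.42
eef_pos: [0.5115, -0.0701, 0.1365]
eef_rot: [0.0, 0.998, -0.07, 0.0]
contact_force: [0.4, 0.1, 0.7]
gripper_width: -0.0
grip_force: 0.0
```

Run:
```python
from h import *
from station import robot
s=robot.state();where(s);print(s["wrist_torque"].round(2))
s=robot.snapshot("wrist");asc(s["image"],180,320,180,255)
```

```text
t5.42 unit [-63.8 -10.8 137.8] yaw rel 0.0 F [0.4 0.2 0.7] w -0.0 q [-0.2  -0.14  1.58 -0.    1.7   1.51]
[-0.01 -0.04 -0.  ]
180 -=-----=+====+***************************+++++++++++++++++++++++++++++
183 -----+***********************************+++++++++++++++++++++++++++++
186 ----=********************%%%%%%%%%%******+++++++++++++++++++++++++++++
189 -----=****************%%%%%%%%%%%%%%%%*******+++****+++*****++++++++++
192 ------+*************%%%%%%%%%%%%%%%%%%%%********************++++++++++
195 -------+************%%%%%%%%%%%%%%%%%%%%*******************+++++++++++
198 -------*************%%%%%%%%***%%%%%%%%%******************++++++++++++
201 -------=**+*********%%%%%%*++=+++*%%%%%%******************++++++++++++
204 --------===++++===+*%%%%%%+++++++*%%%%%%******************++++++++++++
207 -------------------=*%%%%%+++=+++*%%%%%%*****************+++++++++++++
210 --------------------+**%%%++=++++*%%%%*******+++**+**+++++++++++++++++
213 ---------------------++***+++==++*******++++++++++++++++++++++++++++++
216 --------------------=+****++==++++++++++++++++++++++++++++++++++++++++
[... 200 characters left out ...]
++-----------------------
228 --------------------=****++++++**+%%%**+*++++++-----------------------
231 ---------------------+*++++++++*++%%%*+*+++===+-----------------------
234 ---::----------------=++*%%%%*++++%%%%++++*%%%%+----------------------
237 :::::::::-:::::::--=+++%%%%%%*+**+%%%%+*++*%%%%%%---------------------
240 ::::::::::::::::::=+++*%%%%%%**+++%%%%++++*%%%%%%=--------------------
243 :::::::::-:::::::=++++*%%%%%%++++*%%#%+++++%%%%%%+-------------------:
246 ................:+++++%%%%%%%+++++%%%%+++++%%%%%%*..................-:
249 wwwwwwwwwwwwwwww=++++*%%%%%%%+++*+%%%%+*+++%%%%%%%w w          wwwwwww
252 wwwwwwwwwwwwwww:=++++*%%%%%%*++*++%%%%+*+++*%%%%%%wwwwwwwwwwwwwwwwwwww
```

```bash
cat >> h.py <<'E'
def outline(s,angs):
    p=np.load("unit.npy");t=np.linspace(0,2*np.pi,60)
    for a in angs:
        a_=np.radians(a);x=np.cos(a_)*UP-np.sin(a_)*LF;y=np.sin(a_)*UP+np.cos(a_)*LF
        pts=[MID+(46+16*np.sin(u))*AX+(18*np.sign(np.cos(u))+16*np.cos(u))*x+j*y for u in t for j in(6,-6)]
        q=cv2.convexHull(proj(s,W(p,pts)).astype(np.float32))[:,0]
        m=np.zeros((384,512),np.uint8);cv2.fillConvexPoly(m,q.round().astype(int),1)
        print(a,"top",q[q[:,1].argmin()].round(),"rows",{r:(np.flatnonzero(m[r])[[0,-1]].tolist() if m[r].any() else None) for r in(205,210,215,220,225,231,240,249)})
E
python3 - <<'E'
from h import *
from station import robot
s=robot.snapshot("wrist");outline(s,(25,35,45,55,65,75))
E
```

```text
25 top [245. 209.] rows {205: None, 210: [242, 249], 215: [238, 264], 220: [234, 266], 225: [231, 266], 231: [226, 266], 240: [219, 265], 249: [216, 262]}
35 top [251. 211.] rows {205: None, 210: None, 215: [242, 263], 220: [236, 271], 225: [230, 273], 231: [223, 273], 240: [214, 273], 249: [210, 269]}
45 top [255. 212.] rows {205: None, 210: None, 215: [248, 263], 220: [239, 272], 225: [230, 277], 231: [219, 279], 240: [208, 278], 249: [204, 275]}
55 top [260. 214.] rows {205: None, 210: None, 215: [253, 265], 220: [241, 272], 225: [228, 278], 231: [214, 282], 240: [203, 283], 249: [197, 281]}
65 top [262. 217.] rows {205: None, 210: None, 215: None, 220: [245, 273], 225: [226, 277], 231: [206, 281], 240: [197, 285], 249: [193, 284]}
75 top [263. 219.] rows {205: None, 210: None, 215: None, 220: [251, 271], 225: [216, 278], 231: [201, 282], 240: [192, 285], 249: [189, 286]}
```

Request:
apply_moves --commands '[-0.6,1.1,0.4,0,0,-0.6,1.1,0.4,0,0,-0.6,1,0.4,0,0,-0.6,1,0.5,0,0]'

```text
clock: 5.85
eef_pos: [0.5085, -0.0736, 0.1346]
eef_rot: [-0.0, 0.998, -0.07, -0.0]
contact_force: [0.0, -0.7, 0.3]
gripper_width: 0.0
grip_force: 0.0
```

Request:
apply_moves --commands '[-0.9,0.9,0.6,0,0,-0.8,0.9,0.6,0,0,-0.8,0.9,0.6,0,0,-0.8,0.9,0.5,0,0]'

```text
clock: 6.18
eef_pos: [0.5046, -0.0767, 0.1323]
eef_rot: [-0.0, 0.998, -0.07, -0.0]
contact_force: [-0.8, -0.4, 0.3]
gripper_width: 0.0
grip_force: 0.0
```

Run:
```python
from h import *
from station import robot
s=robot.state();where(s);print(s["wrist_torque"].round(2))
s=robot.snapshot("wrist");asc(s["image"],180,320,195,255);outline(s,(25,35,45,55,65))
```

```text
t6.18 unit [-69.7 -18.4 133.6] yaw rel 0.0 F [-0.8 -0.5  0.3] w 0.0 q [-0.22 -0.15  1.6   0.    1.69  1.49]
[-0.02  0.01 -0.01]
195 ------=+******%%%%%%%*+==+=+*%%%%%%%***********************+++++++++++
198 -------=*******%%%%%%+++=+++*%%%%%%%**********************++++++++++++
201 -------+*******%%%%%%++=++++*%%%%%%***********************++++++++++++
204 ---------+==*==+*%%%%+++=+++*%%%%%************************++++++++++++
207 -----------------=+**+++++++****************************++++++++++++++
210 --------------------+++++=+++++++********+++****++++*+++++++++++++++++
213 -------------------=+++=+++++++++++++**+++++++++++++++++++++++++++++++
216 -----------------==*++++++++++++++++++++++++++++++++++++++++++++++++++
219 -----------------+**+++++++++++++++++++++++++++++++++=====---===-==--=
222 ----------------=+**+++++++++++++++++++++=----=-----------------------
225 ----------------+*++++++++++++***+%%%***++----------------------------
228 ----------------=+++++++++++++****%%%*++++----------------------------
231 ----------------++++++++++++++++*+%%#*+++*=-------------------------
[... 608 characters left out ...]
 [219, 255], 225: [216, 255], 231: [212, 254], 240: [208, 251], 249: [205, 248]}
35 top [240. 205.] rows {205: [237, 243], 210: [231, 255], 215: [225, 261], 220: [219, 262], 225: [214, 262], 231: [207, 262], 240: [201, 260], 249: [198, 255]}
45 top [246. 206.] rows {205: None, 210: [235, 254], 215: [227, 263], 220: [218, 267], 225: [210, 268], 231: [202, 268], 240: [195, 266], 249: [191, 261]}
55 top [250. 209.] rows {205: None, 210: [243, 256], 215: [230, 262], 220: [218, 268], 225: [205, 271], 231: [196, 273], 240: [189, 271], 249: [185, 267]}
65 top [252. 211.] rows {205: None, 210: None, 215: [235, 263], 220: [215, 267], 225: [197, 270], 231: [190, 274], 240: [183, 275], 249: [180, 271]}
```

The wing is still at 35° and there was no force, so the post must be passing above it. In the wrist images the visible fingertip end lies well above the nominal TCP. Lowering by 22 mm still clears the panel, so I'll retry deeper.

Run:
```python
from h import *
c=np.array([-69.7,-18.4,133.6]);L=np.array([0,0,22])
g=post(35,10)-L
moves(c,[("up",c+[0,0,45]),("above",g+[0,0,50]),("down",g)]+[(a,post(a)-L) for a in (35,45)])
```

```text
up [-69.7 -18.4 178.6] move [  0.  -0. -45.]
above [-57.6  11.2 169.9] move [ 12.1 -29.6   8.7]
down [-57.6  11.2 119.9] move [ 0. -0. 50.]
35 [-62.3   3.  116.6] move [-4.7  8.2  3.3]
45 [-62.1  -1.4 116.8] move [ 0.3  4.4 -0.2]
```

Request:
apply_moves --commands '[0,0,-23,0,0,0,0,-22,0,0,0,0,0,0,0,6,-15,4,0,0,6,-15,4,0,0,0,0,0,0,0,0,0,16,0,0,0,0,14,0,0,0,0,0,0,0]'

```text
clock: 6.98
eef_pos: [0.519, -0.0487, 0.1354]
eef_rot: [-0.0, 0.998, -0.07, -0.003]
contact_force: [-0.6, 0.4, -0.8]
gripper_width: 0.0001
grip_force: 0.0
```

Request:
apply_moves --commands '[0,0,5,0,0,0,0,5,0,0,0,0,5,0,0,0,0,4,0,0,0,0,0,0,0]'

```text
clock: 7.4
eef_pos: [0.5204, -0.0487, 0.1194]
eef_rot: [-0.0, 0.998, -0.07, -0.001]
contact_force: [1.0, 0.0, -0.4]
gripper_width: 0.0002
grip_force: 0.0
```

Request:
apply_moves --commands '[-1.6,2.8,1.1,0,0,-1.6,2.7,1.1,0,0,-1.5,2.7,1.1,0,0,0.1,2.2,-0.1,0,0,0.2,2.2,-0.1,0,0]'

```text
clock: 7.82
eef_pos: [0.5146, -0.0609, 0.1175]
eef_rot: [0.0, 0.998, -0.07, 0.0]
contact_force: [-0.1, -0.1, -0.2]
gripper_width: -0.0001
grip_force: 0.0
```

Run:
```python
from h import *
from station import robot
s=robot.state();where(s);print(s["wrist_torque"].round(2))
s=robot.snapshot("wrist");asc(s["image"],180,320,195,255);outline(s,(25,35,45,55,65))
```

```text
t7.82 unit [-62.   -1.2 118.8] yaw rel 0.0 F [-0.1 -0.1 -0.2] w -0.0001 q [-0.18 -0.13  1.61 -0.    1.66  1.53]
[ 0.03 -0.03 -0.01]
195 -=*****************************%%%%%%%%%%****+++++++++++++++++++++++++
198 -=*************************%%%%%%%%%%%%%%%%%%********************+++++
201 -=+***********************%%%%%%%%%%%%%%%%%%%%******************++++++
204 --=**********************%%%%%%%%%%%%%%%%%%%%%%****************+++++++
207 ---=*********************%%%%%%%%%%%%%%%%%%%%%%***************++++++++
210 ----=********************%%%%%%%%*++++*%%%%%%%%***************++++++++
213 ----==++****++++*********%%%%%%%++++++++%%%%%%%*************++++++++++
216 ----------------=+*******%%%%%%%++++++++%%%%%%%*************++++++++++
219 ------------------=*******%%%%%%++++++++%%%%%%*****++++*****++++++++++
222 -------------------+*********%%%+++===++%%%**+++++++++++++++++++++++++
225 --------------------+*************%%%*****++++++++++++++++++++++++++++
228 ------------------=+**************%##**+**++++++++++++++++=======-====
231 -------------------+*************+%##%****+++++++++=------------
[... 498 characters left out ...]
%***++%######*=====+-------------
25 top [260. 223.] rows {205: None, 210: None, 215: None, 220: None, 225: [256, 269], 231: [251, 283], 240: [243, 285], 249: [235, 286]}
35 top [267. 224.] rows {205: None, 210: None, 215: None, 220: None, 225: [262, 271], 231: [254, 286], 240: [241, 292], 249: [229, 293]}
45 top [272. 226.] rows {205: None, 210: None, 215: None, 220: None, 225: None, 231: [258, 285], 240: [240, 295], 249: [223, 299]}
55 top [275. 228.] rows {205: None, 210: None, 215: None, 220: None, 225: None, 231: [263, 286], 240: [237, 296], 249: [218, 302]}
65 top [279. 231.] rows {205: None, 210: None, 215: None, 220: None, 225: None, 231: [272, 285], 240: [234, 295], 249: [212, 302]}
```

Request:
apply_moves --commands '[-0.3,2.3,0.2,0,0,-0.3,2.4,0.2,0,0,-0.7,2.3,0.5,0,0]'

```text
clock: 8.12
eef_pos: [0.5127, -0.0665, 0.1165]
eef_rot: [-0.001, 0.998, -0.069, 0.0]
contact_force: [1.2, 4.8, -0.9]
gripper_width: -0.0001
grip_force: 2.2
```

Request:
apply_moves --commands '[-0.8,2.3,0.6,0,0,-1.2,2.1,0.8,0,0,-1.2,2.2,0.9,0,0]'

```text
clock: 8.37
eef_pos: [0.509, -0.0726, 0.1144]
eef_rot: [-0.001, 0.998, -0.069, 0.001]
contact_force: [3.2, 5.1, 1.4]
gripper_width: -0.0003
grip_force: 2.4
```

Run:
```python
from h import *
from station import robot
s=robot.state();where(s);print(s["wrist_torque"].round(2))
s=robot.snapshot("wrist");asc(s["image"],180,320,195,255);outline(s,(25,35,45,55,65))
```

```text
t8.37 unit [-65.9 -13.6 115.8] yaw rel 0.1 F [2.4 5.5 1.4] w -0.0003 q [-0.21 -0.14  1.62  0.    1.66  1.5 ]
[ 0.93 -0.5  -0.01]
195 ==****************%%%%%%%%%%%%%%%%%%%********+++++++++++++++++++++++++
198 -+***************%%%%%%%%%%%%%%%%%%%%%************************++++++++
201 --+*************%%%%%%%%%%%%%%%%%%%%%%%*************************++++++
204 ---+************%%%%%%%%%%%%%%%%%%%%%%%************************+++++++
207 ----+***********%%%%%%%%*+==++*%%%%%%%%***********************++++++++
210 ----=*+*********%%%%%%%*++==+++*%%%%%%%***********************++++++++
213 ----=+++*+=+*+++*%%%%%%+++==+++*%%%%%%%***********************++++++++
216 --------=-------=+%%%%%++===+++*%%%%%%***********************+++++++++
219 ------------------=**%%+++==+++*%%%%*********++*******+*****++++++++++
222 ----------------++++***+++==+++***********++++++++++++++++++++++++++++
225 -------------==+*******++===++****%#%*****++++++++++++++++++++++++++++
228 -------------**********++===++***+%##*****+++++++++++++++++++====+++++
231 ------------=*********+++====+****%##*****+++=======-=-------------
[... 519 characters left out ...]
---------
25 top [239. 219.] rows {205: None, 210: None, 215: None, 220: [237, 245], 225: [233, 260], 231: [228, 263], 240: [221, 264], 249: [214, 263]}
35 top [247. 220.] rows {205: None, 210: None, 215: None, 220: [245, 247], 225: [237, 260], 231: [230, 269], 240: [218, 272], 249: [208, 272]}
45 top [252. 222.] rows {205: None, 210: None, 215: None, 220: None, 225: [244, 261], 231: [232, 271], 240: [215, 277], 249: [202, 278]}
55 top [255. 224.] rows {205: None, 210: None, 215: None, 220: None, 225: [250, 262], 231: [234, 270], 240: [210, 280], 249: [196, 283]}
65 top [260. 227.] rows {205: None, 210: None, 215: None, 220: None, 225: None, 231: [236, 271], 240: [202, 279], 249: [190, 284]}
```

Contact now: about 6 N, and the wing has turned to about 53°. Lower is right, so I'll continue along the arc.

Request:
apply_moves --commands '[-1.7,1.8,1.2,0,0,-1.6,1.8,1.1,0,0,-1.5,1.4,1,0,0,-1.4,1.3,1,0,0]'

```text
clock: 8.75
eef_pos: [0.5025, -0.0785, 0.1105]
eef_rot: [-0.0, 0.998, -0.07, 0.002]
contact_force: [4.1, 3.6, 1.9]
gripper_width: -0.0001
grip_force: 2.4
```

Request:
apply_moves --commands '[-1.2,1.2,0.8,0,0,-1.1,1.2,0.8,0,0,-1.4,1,1,0,0]'

```text
clock: 9.0
eef_pos: [0.4986, -0.0816, 0.1082]
eef_rot: [-0.0, 0.998, -0.07, 0.002]
contact_force: [4.8, 2.5, 2.5]
gripper_width: 0.0003
grip_force: 2.6
```

Run:
```python
from h import *
from station import robot
s=robot.state();where(s)
s=robot.snapshot("wrist");asc(s["image"],180,320,204,255);outline(s,(55,65,75,85,95))
```

```text
t9.00 unit [-74.9 -24.  109.6] yaw rel 0.0 F [4.5 3.2 2.5] w 0.0003 q [-0.23 -0.17  1.66  0.    1.65  1.48]
204 --=******%%%%%%++===+++*%%%%%%%*********************************++++++
207 ---=******%%%%*++===+++*%%%%%%%*******************************++++++++
210 --=*********%%*++==++++*%%%%%*********************************++++++++
213 --=************+++==+++*%************************************+++++++++
216 --=***********+++==++++**************************************+++++++++
219 ---=**********++++=++++************************+**+*******++++++++++++
222 ----+*********+++=+=+++*******************++++++++++++++++++++++++++++
225 -----==++****+++=+=++++***********%##*****++++++++++++++++++++++++++++
228 ===================+=+=======+****%##*++**+++++++++++++++++=++++++++++
231 =======================+=====+****%##*+***+==-++======---------------=
234 ==============+=+++=++=+*####*****%##%*++**%%%%+----------------------
237 ========+=++++=====+=++%#####*****%##%++***#%%%%%---------------------
240 ===========++====+=+==*##%%##*****%##%+**+*%%%%%%=--------------------
243 =============
[... 291 characters left out ...]
240. 214.] rows {205: None, 210: None, 215: [232, 245], 220: [220, 252], 225: [209, 258], 231: [194, 264], 240: [178, 266], 249: [172, 265]}
65 top [243. 217.] rows {205: None, 210: None, 215: None, 220: [226, 253], 225: [207, 258], 231: [186, 263], 240: [172, 268], 249: [165, 269]}
75 top [244. 220.] rows {205: None, 210: None, 215: None, 220: [238, 250], 225: [203, 259], 231: [177, 263], 240: [165, 268], 249: [158, 270]}
85 top [244. 223.] rows {205: None, 210: None, 215: None, 220: None, 225: [184, 256], 231: [169, 263], 240: [159, 268], 249: [155, 269]}
95 top [185. 223.] rows {205: None, 210: None, 215: None, 220: None, 225: [171, 235], 231: [162, 260], 240: [155, 268], 249: [153, 270]}
```

The wing is now about horizontal (top edge near row 227), with force still about 6 N. I'll continue gently to see whether the stop is here.

Request:
apply_moves --commands '[-1.5,0.9,1.1,0,0,-1.7,0.6,1.2,0,0]'

```text
clock: 9.22
eef_pos: [0.4959, -0.0825, 0.1065]
eef_rot: [-0.0, 0.998, -0.07, 0.003]
contact_force: [6.8, 4.0, 3.0]
gripper_width: -0.0
grip_force: 3.4
```

Request:
apply_moves --commands '[-1.7,0.5,1.2,0,0,-1.9,0.1,1.3,0,0]'

```text
clock: 9.38
eef_pos: [0.4925, -0.0834, 0.1045]
eef_rot: [0.001, 0.998, -0.07, 0.004]
contact_force: [7.2, 1.2, 4.6]
gripper_width: 0.0
grip_force: 3.8
```

Request:
apply_moves --commands '[-1.9,0.1,1.4,0,0,-2,-0.4,1.4,0,0]'

```text
clock: 9.55
eef_pos: [0.4889, -0.0828, 0.1019]
eef_rot: [0.001, 0.998, -0.07, 0.004]
contact_force: [7.9, -0.1, 5.1]
gripper_width: -0.0002
grip_force: 3.6
```

Request:
apply_moves --commands '[-2,-0.5,1.4,0,0,-1.9,-1,1.3,0,0,-1.9,-1.1,1.4,0,0]'

```text
clock: 9.8
eef_pos: [0.4839, -0.0804, 0.0983]
eef_rot: [0.002, 0.998, -0.07, 0.004]
contact_force: [7.8, -5.1, 8.0]
gripper_width: -0.0001
grip_force: 5.2
```

Run:
```python
from h import *
from station import robot
s=robot.state();where(s)
s=robot.snapshot("wrist");asc(s["image"],140,320,195,255);outline(s,(85,95,105,115,125,135))
```

```text
t9.80 unit [-89.7 -24.9  99.7] yaw rel -0.0 F [ 8.4 -3.9  8. ] w -0.0001 q [-0.23 -0.21  1.71 -0.    1.63  1.48]
195 ----------------==++++++++****%%++===++++*%%%%%***************++++++++++++++++++++++++++++
198 --------------=++++++++++++++***+====++++*%%*********************+***++**++***+***++++++++
201 -----------==+++++++++++++++++++++===++++*******************************************++++++
204 ---------====+++++++++++++++++++++===++++*****************************************++++++++
207 -------===--+++++++++++++++++++++++++++++*****************************************++++++++
210 ------==---=+++++++++++++++++++++++++++++****************************************+++++++++
213 ---------:=++++++++++++++++++++++++++++++****************************************+++++++++
216 -------:::++++++++++++++++++++++++++++++++++************************************++++++++++
219 -----:::::==++++++++++++++++++++++++++++++++++***********************+*******+++++++++++++
222 ----:::::.==+++++++++++++++++++++++++++++++++++++************+++++++++++++++++++++++++++++
225 ----::....==+++++++++++++++++++++
[... 1182 characters left out ...]
, 231: [142, 270], 240: [143, 270], 249: [146, 268]}
105 top [173. 202.] rows {205: [159, 202], 210: [151, 235], 215: [147, 254], 220: [144, 260], 225: [143, 265], 231: [142, 268], 240: [143, 270], 249: [145, 268]}
115 top [173. 198.] rows {205: [154, 207], 210: [149, 227], 215: [147, 246], 220: [145, 254], 225: [144, 260], 231: [142, 264], 240: [143, 267], 249: [146, 267]}
125 top [174. 195.] rows {205: [154, 208], 210: [150, 221], 215: [147, 234], 220: [144, 247], 225: [143, 252], 231: [142, 258], 240: [145, 262], 249: [150, 264]}
135 top [177. 191.] rows {205: [154, 210], 210: [149, 219], 215: [147, 228], 220: [145, 238], 225: [145, 246], 231: [146, 251], 240: [149, 256], 249: [156, 258]}
```

The wing is at about 127°, past horizontal without meeting the stop, so it started at about 0.6 rad. I'll push this end on towards the bottom.

Request:
apply_moves --commands '[-1.9,-1.3,1.3,0,0,-1.8,-1.6,1.2,0,0,-1.7,-1.7,1.2,0,0]'

```text
clock: 10.1
eef_pos: [0.4803, -0.0773, 0.0957]
eef_rot: [0.004, 0.997, -0.071, 0.006]
contact_force: [9.0, -12.6, 7.5]
gripper_width: -0.0
grip_force: 7.3
```

Request:
apply_moves --commands '[-1.4,-2.1,1,0,0,-1.4,-2.1,1,0,0,-1,-2.4,0.7,0,0]'

```text
clock: 10.35
eef_pos: [0.4781, -0.0752, 0.0943]
eef_rot: [0.009, 0.997, -0.073, 0.008]
contact_force: [10.9, -34.7, 11.2]
gripper_width: 0.0002
grip_force: 16.8
```

Request:
apply_moves --commands '[-0.9,-2.6,0.6,0,0,-0.8,-2.6,0.5,0,0,-0.6,-2.6,0.4,0,0]'

```text
clock: 10.6
eef_pos: [0.4781, -0.0749, 0.0945]
eef_rot: [0.016, 0.997, -0.076, 0.01]
contact_force: [11.6, -64.1, 12.0]
gripper_width: -0.0
grip_force: 30.1
```

Run:
```python
from h import *
from station import robot
s=robot.state();where(s)
s=robot.snapshot("wrist");asc(s["image"],130,310,175,255);outline(s,(125,135,145,155,165,175))
```

```text
t10.60 unit [-96.2 -20.2  95.8] yaw rel -0.6 F [ 20.4 -61.8  12. ] w -0.0 q [-0.2  -0.24  1.75 -0.03  1.61  1.52]
175 ----------------:-------=*******%%%%%%%%*++======+*********+++++++++++++++++++++++++++++++
178 -------------------------++*+************+++++++++*%%%%%%%*+++++++++++++++++++++++++++++++
181 --------------------------++++*+*%++++++++++++++++%%%%%%%%++++++++++++++++++++++++++++++++
184 -------------------------=**+****+=============+++%%%%%%%*++++++++++++++++++++++++++++++++
187 --------------------------+*+****==============*++%%%%%**+++++++++++++++++++++++++++++++++
190 ---------------------------+*+***==============**+%%********++++++++++++++++++++++++++++++
193 ----------------------=++++*+++*+-------------=+*+**********++++++++++++++++++++++++++++++
196 -----------------------+*++*+++*+-=-----------=**+***********++++*++++++++++++++++++++++++
199 ------------------------++++*++++==------=====+****************************+++******++++++
202 ------------------------=*+*++**+==============*************************************++++++
205 ------------------------=**+++++
[... 1755 characters left out ...]
, 231: [157, 264], 240: [163, 267], 249: [178, 268]}
145 top [190. 178.] rows {205: [158, 232], 210: [158, 239], 215: [159, 245], 220: [160, 249], 225: [161, 253], 231: [165, 256], 240: [172, 259], 249: [186, 261]}
155 top [199. 175.] rows {205: [166, 230], 210: [167, 234], 215: [167, 239], 220: [168, 243], 225: [170, 246], 231: [173, 249], 240: [180, 251], 249: [192, 253]}
165 top [208. 174.] rows {205: [176, 229], 210: [177, 232], 215: [178, 235], 220: [178, 237], 225: [180, 239], 231: [183, 241], 240: [188, 243], 249: [196, 244]}
175 top [219. 174.] rows {205: [188, 229], 210: [188, 230], 215: [189, 231], 220: [189, 232], 225: [190, 233], 231: [191, 234], 240: [195, 235], 249: [199, 235]}
```

The force rose to 64 N with the wing near 180°. A vertical post at the bottom end bears close to the leaning axis, so it has no lever there. This isn't the stop, so I'll back off and push the other end, now at the top.

Request:
apply_moves --commands '[0,11,0,0,0,0,11,0,0,0,0,0,-30,0,0,0,0,-30,0,0,0,0,-30,0,0,0,0,0,0,0]'

```text
clock: 11.15
eef_pos: [0.4709, -0.0807, 0.1841]
eef_rot: [0.001, 0.998, -0.07, 0.004]
contact_force: [0.7, -0.8, 0.4]
gripper_width: 0.0001
grip_force: 0.0
```

Run:
```python
from h import *
from station import robot
s=robot.state();c=where(s);L=np.array([0,0,22])
g=post(0,10)-L
moves(c,[("above",g+[0,0,50]),("down",g)]+[(a,post(a)-L) for a in range(0,126,10)])
s=robot.snapshot("wrist");p=np.load("unit.npy");P=proj(s,W(p,MID+62*AX))[0].astype(int);print(P)
asc(s["image"],P[0]-60,P[0]+60,P[1]-50,P[1]+45)
t=np.linspace(0,2*np.pi,60)
for a in(150,160,170,180,190):
    a_=np.radians(a);x=np.cos(a_)*UP-np.sin(a_)*LF;y=np.sin(a_)*UP+np.cos(a_)*LF
    print(a,proj(s,W(p,[MID+62*AX+i*x*18+j*y*6 for i in(-1,1) for j in(-1,1)])).round().tolist())
```

```text
t11.15 unit [-102.5  -27.   185.4] yaw rel 0.0 F [ 0.8 -0.7  0.4] w 0.0001 q [-0.24 -0.25  1.6  -0.    1.79  1.47]
above [-67.7  24.  162.9] move [ 34.8 -51.   22.5]
down [-67.7  24.  112.9] move [ 0. -0. 50.]
0 [-67.7  14.  112.9] move [ 0. 10. -0.]
10 [-65.8  11.7 114.2] move [ 1.9  2.3 -1.4]
20 [-64.    8.8 115.4] move [ 1.7  3.  -1.2]
30 [-62.8   5.1 116.3] move [ 1.3  3.7 -0.9]
40 [-62.1   0.9 116.8] move [ 0.7  4.2 -0.5]
50 [-62.2  -3.7 116.7] move [-0.1  4.6  0.1]
60 [-63.3  -8.4 116. ] move [-1.   4.7  0.7]
70 [-65.3 -12.9 114.6] move [-2.   4.5  1.4]
80 [-68.1 -16.9 112.6] move [-2.9  4.   2. ]
90 [-71.8 -20.  110. ] move [-3.7  3.1  2.6]
100 [-73.8 -22.5 108.6] move [-2.   2.5  1.4]
110 [-76.5 -24.7 106.7] move [-2.6  2.2  1.8]
120 [-79.7 -26.2 104.5] move [-3.2  1.5  2.2]
[218 193]
143 ------------------------+++++++*+++********+++++++++++++++++
146 ------------------------++===+=+++++******++++++++++++++++++
149 ------------------------+--======++=******++++++++++++++++++
152 ------------------------==-------+++*%%***++++++++++++++++++
155 --------------------------------
[... 1363 characters left out ...]
wwwwwwwwwwwwwwww              
221 wwwwwwwwwwwwwwwwwwwwwwwwwwwwwwwwwwwww wwwwwwww w            
224 wwwwwwwwwwwwwwwwww ww       wwwwwww-===ww++++*%%*++++wwwwwww
227 wwwwwwww             wwwww-=++++++++==++w++++*%%*++++wwwwwww
230           wwwwwwwwww=+++*++===--:::.-==++++++*%%*+++++wwwwww
233     wwwwww++++**+++++====.        :*%%%%*++++*%%*++++*%%*%+w
150 [[199.0, 183.0], [211.0, 178.0], [225.0, 207.0], [237.0, 203.0]]
160 [[201.0, 181.0], [216.0, 178.0], [221.0, 207.0], [234.0, 205.0]]
170 [[205.0, 180.0], [220.0, 178.0], [217.0, 207.0], [231.0, 206.0]]
180 [[209.0, 179.0], [225.0, 179.0], [214.0, 207.0], [228.0, 207.0]]
190 [[213.0, 178.0], [229.0, 180.0], [210.0, 206.0], [224.0, 207.0]]
```

The wing is at about 175°. Now the second stroke, starting left of the upper end.

Request:
apply_moves --commands '[17,-26,5,0,0,18,-26,5,0,0,0,0,0,0,0,0,0,15,0,0,0,0,15,0,0,0,0,15,0,0,0,0,15,0,0,0,0,3,0,0,0,0,0,0,0]'

```text
clock: 11.95
eef_pos: [0.5095, -0.0333, 0.1021]
eef_rot: [0.0, 0.998, -0.07, -0.002]
contact_force: [-0.3, 0.6, -0.7]
gripper_width: -0.0
grip_force: 0.0
```

Request:
apply_moves --commands '[0,3.5,0,0,0,0,3.5,0,0,0,0,3.5,0,0,0,1,1.5,-0.7,0,0,1,1.5,-0.7,0,0,0.9,1.5,-0.6,0,0,0.9,1.5,-0.6,0,0]'

```text
clock: 12.53
eef_pos: [0.5123, -0.0481, 0.1073]
eef_rot: [-0.002, 0.998, -0.069, -0.0]
contact_force: [-0.0, 8.3, -2.2]
gripper_width: 0.0002
grip_force: 3.6
```

Request:
apply_moves --commands '[0.6,1.9,-0.5,0,0,0.7,1.8,-0.4,0,0,0.3,2.1,-0.2,0,0,0.4,2.1,-0.3,0,0,0,2.3,0,0,0,-0.1,2.3,0.1,0,0]'

```text
clock: 13.03
eef_pos: [0.5135, -0.061, 0.1094]
eef_rot: [-0.002, 0.998, -0.069, 0.001]
contact_force: [2.1, 8.5, -0.3]
gripper_width: -0.0
grip_force: 3.4
```

Run:
```python
from h import *
from station import robot
s=robot.state();where(s)
s=robot.snapshot("wrist");asc(s["image"],180,320,204,255);outline(s,(5,15,25,35,45,55))
```

```text
t13.03 unit [-63.   -1.5 110.8] yaw rel 0.1 F [ 0.9  8.8 -0.3] w -0.0 q [-0.19 -0.13  1.62  0.    1.65  1.52]
204 =************************%%%%%%%%%%%%%%%%%%%%%%*******************++++
207 -=**********************%%%%%%%%%%%%%%%%%%%%%%%******************+++++
210 --=*********************%%%%%%%%%%%%%%%%%%%%%%%******************+++++
213 ---=********************%%%%%%%%*+++++*%%%%%%%%*****************++++++
216 ---++****+++************%%%%%%%*++++++++%%%%%%%*****************++++++
219 --------=--=---==+******%%%%%%%*++++++++%%%%%%%***************++++++++
222 -----------------=********%%%%%*+++===++%%%%%%****************++++++++
225 ------------------=*********%%***+%#%*****%%*+++++++++++++++++++++++++
228 --------------------=************+%##****+*+++++++++++++++++++++++++++
231 -------------------=+*********+***%##***+*++++++++++++++++++++++++++++
234 ------------------=*****%%#%%*+**+%##%+****###%*++============-----===
237 -------------------+*+*%%##%#*****%##%+*+**#####%+++=-----------------
240 --------------------=+*%%%#%%****+%##%*****######*+++*+=--------------
243 -----------
[... 363 characters left out ...]
 231: [243, 266], 240: [242, 267], 249: [241, 267]}
15 top [252. 226.] rows {205: None, 210: None, 215: None, 220: None, 225: None, 231: [248, 274], 240: [243, 277], 249: [239, 278]}
25 top [259. 227.] rows {205: None, 210: None, 215: None, 220: None, 225: None, 231: [253, 277], 240: [245, 285], 249: [237, 287]}
35 top [267. 228.] rows {205: None, 210: None, 215: None, 220: None, 225: None, 231: [258, 275], 240: [246, 291], 249: [233, 294]}
45 top [272. 230.] rows {205: None, 210: None, 215: None, 220: None, 225: None, 231: [265, 278], 240: [247, 293], 249: [229, 299]}
55 top [275. 232.] rows {205: None, 210: None, 215: None, 220: None, 225: None, 231: None, 240: [248, 292], 249: [223, 301]}
```

The wing is at about 38° (key ≈3.8 rad), with force about 9 N. I'll continue towards the stop.

Request:
apply_moves --commands '[-0.5,2.4,0.3,0,0,-0.5,2.3,0.4,0,0,-1,2.3,0.7,0,0,-1,2.2,0.7,0,0,-1.4,2,1,0,0,-1.5,2,1,0,0]'

```text
clock: 13.58
eef_pos: [0.5076, -0.0735, 0.1067]
eef_rot: [-0.002, 0.998, -0.069, 0.004]
contact_force: [6.5, 7.4, 1.4]
gripper_width: -0.0002
grip_force: 4.0
```

Request:
apply_moves --commands '[-1.3,1.1,0.9,0,0,-1.2,1,0.9,0,0,-1.2,1,0.8,0,0]'

```text
clock: 13.83
eef_pos: [0.5039, -0.0767, 0.1046]
eef_rot: [-0.001, 0.998, -0.069, 0.004]
contact_force: [7.8, 6.4, 2.9]
gripper_width: 0.0001
grip_force: 4.0
```

Request:
apply_moves --commands '[-0.7,0.9,0.5,0,0,-0.7,0.8,0.5,0,0,-0.6,0.8,0.4,0,0]'

```text
clock: 14.08
eef_pos: [0.5019, -0.0791, 0.1037]
eef_rot: [-0.001, 0.998, -0.069, 0.005]
contact_force: [10.1, 5.9, 4.4]
gripper_width: 0.0001
grip_force: 5.1
```

Request:
apply_moves --commands '[-0.9,0.8,0.6,0,0,-0.9,0.7,0.6,0,0]'

```text
clock: 14.25
eef_pos: [0.5018, -0.0797, 0.1037]
eef_rot: [-0.002, 0.998, -0.069, 0.007]
contact_force: [15.0, 9.0, 6.9]
gripper_width: -0.0002
grip_force: 7.6
```

Request:
apply_moves --commands '[-1,0.7,0.7,0,0,-1,0.6,0.7,0,0]'

```text
clock: 14.42
eef_pos: [0.5017, -0.0799, 0.1037]
eef_rot: [-0.002, 0.998, -0.069, 0.01]
contact_force: [21.1, 11.0, 8.8]
gripper_width: 0.0003
grip_force: 10.5
```

Run:
```python
from h import *
from station import robot
s=robot.state();where(s)
s=robot.snapshot("wrist");asc(s["image"],140,320,204,255);outline(s,(55,65,75,85,95))
```

```text
t14.42 unit [-72.1 -21.9 105. ] yaw rel 0.2 F [19.4 13.8  8.8] w 0.0003 q [-0.23 -0.17  1.67  0.01  1.62  1.48]
204 ---------------------=*******%%%%%%%*+====++*%%%%%%%%*********************************++++
207 ---------------------=++*****%%%%%%%*++==++++%%%%%%%%********************************+++++
210 ----------------------+*+****%%%%%%%++++==+++%%%%%%%%********************************+++++
213 -----------------------+*******%%%%%++===++++%%%%%%%********************************++++++
216 -----------------------=*********%%*++===++++%%%%%**********************************++++++
219 -----------------------=************+++==+++*%%************************************+++++++
222 -----------------------+***********+++===++++*************************************++++++++
225 ------------------------=**********+++===+++**********%##********+++++*+***+***+++++++++++
228 -------------------------+*********+++===+++******+***%##***+***++++++++++++++++++++++++++
231 --------------------------==+++****++++=++++**********%##%******++++++++++++++++++++++++++
234 --------------------===========+=+
[... 593 characters left out ...]
%***++%####%#+-------------------
55 top [243. 221.] rows {205: None, 210: None, 215: None, 220: None, 225: [228, 253], 231: [212, 261], 240: [190, 268], 249: [178, 270]}
65 top [246. 224.] rows {205: None, 210: None, 215: None, 220: None, 225: [236, 254], 231: [213, 261], 240: [182, 268], 249: [171, 273]}
75 top [247. 227.] rows {205: None, 210: None, 215: None, 220: None, 225: None, 231: [212, 261], 240: [174, 268], 249: [164, 272]}
85 top [247. 230.] rows {205: None, 210: None, 215: None, 220: None, 225: None, 231: [202, 256], 240: [166, 268], 249: [159, 273]}
95 top [187. 229.] rows {205: None, 210: None, 215: None, 220: None, 225: None, 231: [175, 225], 240: [162, 265], 249: [156, 272]}
```

The stop is reached: 25 N gives no further motion, and the wing is at about 87°, i.e. 267° in all against 269° expected. I'll back off, lift, and work out the brake move, checking where the bottle and tin stand.

Request:
apply_moves --commands '[5,-3,-4,0,0,5,-5,-4,0,0,0,0,-25,0,0,0,0,-25,0,0,0,0,-25,0,0,0,0,-30,0,0,0,0,0,0,0]'

```text
clock: 15.05
eef_pos: [0.5072, -0.0762, 0.2182]
eef_rot: [0.001, 0.998, -0.07, 0.005]
contact_force: [-0.7, 0.6, 1.3]
gripper_width: -0.0003
grip_force: 0.0
```

Run:
```python
from h import *
from station import robot
import pickle
s=robot.state();c=where(s);p=np.load("unit.npy")
d=pickle.load(open("s0.pkl","rb"));Ui=lambda w:R.from_euler("z",-p[3]).apply(w-p[:3])*1e3
def at(n,uv,z):
    o,r=ray(d[n],uv);return Ui(o+r*(z-o[2])/r[2]).round(0)
print("bottle cap top",at("top",(627/1.5625,394/1.5625),.15),"tin top",at("top",(608/1.5625,305/1.5625),.11))
o1,r1=ray(d["top"],((563+.5)/3.89-.5+200,(478+.5)/3.89-.5+98))
w=pickle.load(open("w1.pkl","rb"));o2,r2=ray(w,(643/1.5625,216/1.5625))
A=np.c_[r1,-r2];t=np.linalg.lstsq(A,o2-o1,rcond=None)[0]
print("ball",Ui(o1+t[0]*r1),Ui(o2+t[1]*r2))
```

```text
t15.05 unit [-67.2 -17.5 219.5] yaw rel -0.0 F [-0.8  0.5  1.3] w -0.0003 q [-0.22 -0.15  1.45 -0.    1.83  1.5 ]
bottle cap top [-122. -315.  151.] tin top [   7. -286.  111.]
ball [ -68.99288016 -184.61996336  118.93837614] [ -70.42761685 -184.09384772  118.76370819]
```

Run:
```python
from h import *
from station import robot
s=robot.snapshot("wrist");p=np.load("unit.npy");P=proj(s,W(p,MID+62*AX))[0].astype(int);print(P)
asc(s["image"],P[0]-60,P[0]+60,P[1]-30,P[1]+36)
for a in(65,75,85,95):
    a_=np.radians(a);x=np.cos(a_)*UP-np.sin(a_)*LF;y=np.sin(a_)*UP+np.cos(a_)*LF
    print(a,proj(s,W(p,[MID+62*AX+i*x*18+j*y*6 for i in(-1,1) for j in(-1,1)])).round().tolist(),proj(s,W(p,[MID+46*AX-34*x,MID+46*AX+34*x])).round().tolist())
```

```text
[233 219]
189 --------------------**+++++*+++++++***+****+++++++++++++++++
192 ---------------------:::::================+++++++++++++++===
195 -----------------::::-:::::==+===+++==+==++=+=+====---==----
198 =--------------:::::::::::.-========+===========------------
201 --------------:::::::::::::=====================------------
204 --------------:::::::::::::=====================------------
207 --------------:::::::::::::=====================------------
210 :::::::::::::--:::::::-:::-===========+=+=======------------
213 ::::::::::::::-::::::::::============-==========------------
216 ...............-::::::::-============:::::-=-=-:............
219 wwwwwwwwwwwwwwww.::.....====+==+==+++-........ wwwwwwwwwwwww
222 wwwwwwwwwwwwwwwww ......:=++++++++===-..     wwwwwww     www
225 wwwwwwwwwwwwwwwwwwwwwwwwwwwwwwwww=++++%%*++++:wwwwwwwwwwwwww
228 wwwwwwwwwwwwwwwwwwwwwwwwwwwwwwwww+++++%%%++++=wwwwwwwwwwwwww
231 wwwwwwwwwwwwwwwwwwwwwwwwwwwwwwwww+++++%%%++++=www           
234 wwwwwwwwwwwwwwwwwwwwwwwwwwww*%%%%++++*%%%+++++%%%%+w        
237 wwwwwwwwwwwwwwwwwwwwwwwwwww%%%%%*++++*%%%+++++%%%%%%wwwwwwww
240 wwwwwwwwwwwwww        wwww*%%%%%*++++*%%%*++++*%%%%%*wwwww++
243 www          wwwwwwww+++++%%%%%%*++++*%%%*++++*%%%%%%wwwwwww
246     wwwwww+++++*****++*=-+%%%%%%*++++*%%%*++++*%%%%%%wwwwwww
249 wwww+*****+++===------=: *%%%%%%+++++*%%%*++++*%%%%%%+wwwwww
252 ww :=--:::::::::::::-:=-.%%%%%%%+++++*%%%*+++++%%%%%%%wwwwww
65 [[221.0, 226.0], [214.0, 220.0], [254.0, 218.0], [248.0, 211.0]] [[205.0, 214.0], [266.0, 197.0]]
75 [[218.0, 225.0], [214.0, 218.0], [254.0, 220.0], [250.0, 213.0]] [[203.0, 211.0], [268.0, 200.0]]
85 [[216.0, 223.0], [214.0, 216.0], [253.0, 222.0], [252.0, 215.0]] [[201.0, 207.0], [269.0, 204.0]]
95 [[215.0, 222.0], [215.0, 215.0], [252.0, 223.0], [253.0, 216.0]] [[200.0, 204.0], [268.0, 207.0]]
```

The wing is symmetric, ends at x=200 and x=268 in the wrist view, so it's horizontal and still against the stop. Next is the brake.

Request:
apply_moves --commands '[-9.6,33.5,0,0,0,-9.6,33.5,0,0,0,-9.6,33.5,0,0,0,-9.6,33.5,0,0,0,-9.6,33.5,0,0,0,0,0,0,0,0,0,0,29,0,0,0,0,29,0,0,0,0,29,0,0,0,0,29,0,0,0,0,28,0,0,0,0,0,0,0]'

```text
clock: 16.1
eef_pos: [0.4309, -0.2323, 0.0593]
eef_rot: [-0.003, 0.998, -0.07, -0.005]
contact_force: [-0.8, 0.9, -0.4]
gripper_width: 0.0003
grip_force: 0.0
```

Request:
apply_moves --commands '[5,0,0,0,0,5,0,0,0,0,5,0,0,0,0,5,0,0,0,0,5,0,0,0,0,5,0,0,0,0,5,0,0,0,0,5,0,0,0,0]'

```text
clock: 16.77
eef_pos: [0.4748, -0.2404, 0.0671]
eef_rot: [0.0, 0.998, -0.07, 0.0]
contact_force: [-1.4, 0.2, 0.1]
gripper_width: -0.0002
grip_force: 0.6
```

Run:
```python
from h import *
from station import robot
where(robot.state())
s=robot.snapshot("wrist");p=np.load("unit.npy")
for b in(-.5,-.25,0,.25,.5):
    print(b,proj(s,W(p,np.array([-30+90*np.sin(b),-185,34+90*np.cos(b)]))).round())
asc(s["image"],180,330,150,255)
```

```text
t16.77 unit [ -76.4 -184.6   68.4] yaw rel 0.0 F [-1.4 -0.   0.1] w -0.0002 q [-0.53 -0.07  1.65 -0.    1.57  1.18]
-0.5 [[254. 253.]]
-0.25 [[254. 220.]]
0 [[255. 172.]]
0.25 [[255. 115.]]
0.5 [[255.  61.]]
150 .................-=+***************+++++**************+=============wwwwwww
153 ::::.:::.::.....:==+**************++++++**************+=============wwwwwww
156 ::::::::::::::::-+++************%*+++++++%************+=============wwwwwww
159 ::::::::::::::::++++**********%%%**++++++%%%%%%%*****%+=============wwwwwww
162 :::::::::::::::=++++***%%%%%%%%%%*+++++++%%%%%%%******+=============wwwwwww
165 :::::::::::::::=++++%*%%%%%%%%%%%*+++++++*%%%%%%*****%+=============wwwwwww
168 :::::::::::::::=++++*%%%%%%%%%%%%*+++++++************%++============wwwwwww
171 :::::::::::--:-=++++%%%%%%%%%%%%%*+++++++************%=============wwwwwwww
174 :::::::::-++===+++++*%%%%%%%%%%%%*+++++++************%=============wwwwwwww
177 ::::::::++++++++++++*%%%%%%%%%%%%*+++++++*************=====++======wwwwwwww
180 ::::::::=+++++++++++*%%%%%%%%%%%%**++++++*************====+=====+==wwwwwwww
183 ::::::::
[... 1207 characters left out ...]
+++++*-:+#########################%##-....::-=-===-wwwwwwwww
231 --------=+++++++++++=---########################%%#%:..::.....:==wwwwwwwwww
234 -----:--+++++++++++=----%########################%%-..:::........ wwwwwwwww
237 -----:-++++*++++++=::--%##########################+..::..........wwwwwwwwww
240 :----:=+++++***+++=::-=##########################+-+++=+-....::..wwwwwwwwww
243 ::---:+++*++*++**+:::-*##########################++:    .:..:::..wwwwwwwwww
246 :----=++**+++++++-:::-%#####%%#################%%%.       ::::...wwwwwwwwww
249 ----+++++++++++*=:::-=######%**%%##########%###%#%:       ::....:wwwwwwwwww
252 :::-++++++++++*=::--:*######%*****####*****%##%###=      .......:wwwwwwwwww
```

The ball is at (254,218), so the lever is at about −0.24 rad from vertical and moving. I'll keep pushing.

Request:
apply_moves --commands '[5,0,0,0,0,5,0,0,0,0,5,0,0,0,0,5,0,0,0,0,5,0,0,0,0,5,0,0,0,0,5,0,0,0,0,5,0,0,0,0,4,0,0,0,0,4,0,0,0,0]'

```text
clock: 17.65
eef_pos: [0.5219, -0.2468, 0.0664]
eef_rot: [-0.0, 0.998, -0.07, -0.0]
contact_force: [-1.6, 1.1, -0.8]
gripper_width: -0.0005
grip_force: 0.5
```

Request:
apply_moves --commands '[3,0,0,0,0,3,0,0,0,0,2,0,0,0,0]'

```text
clock: 17.9
eef_pos: [0.5299, -0.248, 0.0667]
eef_rot: [-0.0, 0.998, -0.07, -0.0]
contact_force: [-0.8, 0.0, -0.0]
gripper_width: 0.0005
grip_force: 0.4
```

Request:
apply_moves --commands '[2,0,0,0,0,2,0,0,0,0,2,0,0,0,0]'

```text
clock: 18.15
eef_pos: [0.5355, -0.2489, 0.0668]
eef_rot: [-0.0, 0.998, -0.07, -0.0]
contact_force: [-4.2, 0.6, -0.7]
gripper_width: 0.0
grip_force: 2.4
```

Run:
```python
from h import *
from station import robot
where(robot.state())
s=robot.snapshot("wrist");p=np.load("unit.npy")
for b in(.25,.35,.45,.5,.55):
    print(b,proj(s,W(p,np.array([-30+90*np.sin(b),-185,34+90*np.cos(b)]))).round())
asc(s["image"],190,320,60,240,2,4)
```

```text
t18.15 unit [ -15.  -184.5   68.1] yaw rel 0.0 F [-4.2 -0.  -0.7] w 0.0 q [-0.49  0.08  1.49 -0.    1.57  1.22]
0.25 [[254. 254.]]
0.35 [[254. 234.]]
0.45 [[254. 215.]]
0.5 [[254. 205.]]
0.55 [[254. 196.]]
 60 ..         .        .... .   .   ..   .   ......   ............. 
 64 ..  ...               ....        ....    .....   ...............
 68 .... ..              ....        .. ....   ..    .......   .    .
 72    .                  .      .   ......... ..   ......  .... ....
 76   .                .. .   .  ..      ....  .. .......    ........
 80  ...     .  .   ...       ..                   ...... ...  ......
 84 ........   .  .  .       ...     ....    ....  ....... ..  ... ..
 88  ..         ..         . ...   ......  .................         
 92         ...   .. .      ......  .. ...........   ...  .   ..     
 96     ....         ....   .. ..::::... ..........  ..... .....  .. 
100   ......  . .     ..       :-==----=:--..  .....   ........      
104 .... .   ..       .     ..-===-=---==--     .  ..  ....... ..    
108     ....         ..    ..==============:.....  .. 
[... 1555 characters left out ...]

200 ::::+++++++++++*%%%%############%####%#%######%%*++++========-www
204 ::..:---++++++++%%%%#################%##%#%%#%%%*++++========wwww
208 :::::::+++++++++%%%##################%####%%##%%*++==========wwww
212 :::::::.-+++++++%%%#####################%%%%##%%++===========wwww
216 :::::::=++++++++%%%%######################%#%#%%+============wwww
220 :::::::+++++++++%%%%%########################%%%=============wwww
224 ::::::=+++++++++%%%*+%######################%***=====-======-wwww
228 :::::-++++++++++%%%+++%###################%*****........:-==:wwww
232 :::::+++++++++++**++**%%%%###############%******.............wwww
236 ::::=++++++++++=++%#####*****%##%%%%%%##%#%%****............ wwww
```

The ball centre is near row 209, lever at about +0.48 rad and the force is just rising. I'll press up to the stop.

Request:
apply_moves --commands '[1,0,0,0,0,1,0,0,0,0,1,0,0,0,0]'

```text
clock: 18.45
eef_pos: [0.5359, -0.249, 0.0664]
eef_rot: [-0.0, 0.998, -0.07, -0.003]
contact_force: [-13.4, 2.0, 5.9]
gripper_width: -0.0001
grip_force: 7.4
```

Request:
apply_moves --commands '[1,0,0,0,0,1,0,0,0,0]'

```text
clock: 18.62
eef_pos: [0.5362, -0.249, 0.0663]
eef_rot: [-0.001, 0.998, -0.07, -0.005]
contact_force: [-20.7, 3.7, 8.5]
gripper_width: 0.0004
grip_force: 11.1
```

The lever is on its end stop: stalled at 21 N. I'll retreat clear and check.

Request:
apply_moves --commands '[-12,0,0,0,0,-20,0,0,0,0,-20,0,0,0,0,0,0,-35,0,0,0,0,-35,0,0,0,0,-35,0,0,0,0,-35,0,0,-30,20,0,0,0,-30,20,0,0,0,-30,20,0,0,0,0,0,0,0,0]'

```text
clock: 19.53
eef_pos: [0.388, -0.2918, 0.2081]
eef_rot: [0.002, 0.997, -0.072, 0.0]
contact_force: [0.0, 0.3, -1.0]
gripper_width: 0.0003
grip_force: 0.0
```

Run:
```python
from h import *
from station import robot
where(robot.state())
t=robot.snapshot("top")["image"];s=robot.snapshot("scene")["image"];w=robot.snapshot("wrist")["image"]
f=lambda i:cv2.resize(i,(400,300),interpolation=cv2.INTER_CUBIC)
cv2.imwrite("pics/fin.png",np.vstack([np.hstack([f(t),f(s)]),np.hstack([f(w),f(s[165:265,140:273])])]))
```

```text
t19.53 unit [-155.1 -247.6  209.4] yaw rel -0.2 F [-0.   0.3 -1. ] w 0.0003 q [-0.71 -0.22  1.53 -0.    1.83  1.  ]
```

View pics/fin.png

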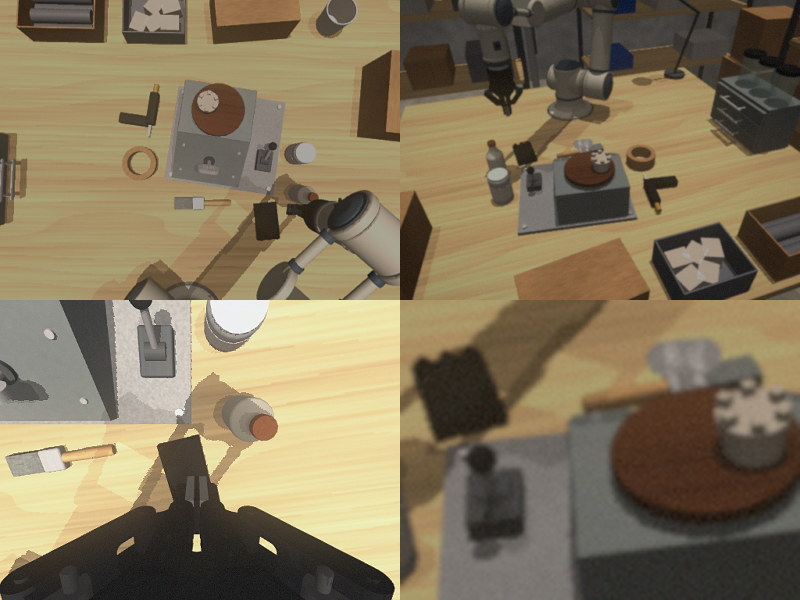

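The top view shows the key horizontal at (208,160) and the lever leaning away, ball at (271,146). Bottle, tin, tape, brush, offcut and glue gun look undisturbed, and the arm is clear. Handing in.

```bash
python3 -c "
from station import robot
print(robot.finish_job())"
```

```text
the job is handed in; nothing more can be done
None
```

The job is handed in (result not reported back): the key was wound clockwise until it stalled at its stop, at about 267° against the 269° expected; the brake lever was then pushed over to its far stop, with the other items undisturbed in the last picture and the arm clear at 19.5 s.

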